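Change the reagent cartridges in a bench analyser

TASK

Slide the analyser's cover fully open, move every spent cartridge standing inside into the steel discard tray, and stand every fresh cartridge from the bench upright in a slot of the compartment, one per slot and right down on the floor. Then slide the cover fully shut and let go. Leave the other things on the bench alone.

Things in the scene. Friction and masses are not known exactly. Their poses are not given: they have to be found in the camera images.
- fresh0_mid (a point): fresh cartridge 0 (may be absent): white plastic, two round grey screw caps (12 mm high) on its shoulders, standing on the bench, 0.28 kg or so, 80 mm long (its x) x 44 mm thick (its y) x 100 mm high: a block 60 mm high and on the middle of its top a grip fin 36 mm long (x) x 16 mm thick (y) x 40 mm high, to be pinched across its thickness. Either way round will do. Point: its centre, half-way up, 50 mm above its underside; z is up when it stands
- fresh1_mid (a point): fresh cartridge 1 (may be absent): white plastic, two round grey screw caps (12 mm high) on its shoulders, standing on the bench, 0.28 kg or so, 80 mm long (its x) x 44 mm thick (its y) x 100 mm high: a block 60 mm high and on the middle of its top a grip fin 36 mm long (x) x 16 mm thick (y) x 40 mm high, to be pinched across its thickness. Either way round will do. Point: its centre, half-way up, 50 mm above its underside; z is up when it stands
- fresh2_mid (a point): fresh cartridge 2 (may be absent): white plastic, two round grey screw caps (12 mm high) on its shoulders, standing on the bench, 0.28 kg or so, 80 mm long (its x) x 44 mm thick (its y) x 100 mm high: a block 60 mm high and on the middle of its top a grip fin 36 mm long (x) x 16 mm thick (y) x 40 mm high, to be pinched across its thickness. Either way round will do. Point: its centre, half-way up, 50 mm above its underside; z is up when it stands
- spent0_mid (a point): spent cartridge 0 (may be absent): white plastic, no caps but two black openings in its shoulders, standing in slot 0 at the start, 0.16 kg or so, 80 mm long (its x) x 44 mm thick (its y) x 100 mm high: a block 60 mm high and on the middle of its top a grip fin 36 mm long (x) x 16 mm thick (y) x 40 mm high, to be pinched across its thickness. Either way round will do. Point: its centre, half-way up, 50 mm above its underside; z is up when it stands
- spent1_mid (a point): spent cartridge 1 (may be absent): white plastic, no caps but two black openings in its shoulders, standing in slot 1 at the start, 0.16 kg or so, 80 mm long (its x) x 44 mm thick (its y) x 100 mm high: a block 60 mm high and on the middle of its top a grip fin 36 mm long (x) x 16 mm thick (y) x 40 mm high, to be pinched across its thickness. Either way round will do. Point: its centre, half-way up, 50 mm above its underside; z is up when it stands
- spent2_mid (a point): spent cartridge 2 (may be absent): white plastic, no caps but two black openings in its shoulders, standing in slot 2 at the start, 0.16 kg or so, 80 mm long (its x) x 44 mm thick (its y) x 100 mm high: a block 60 mm high and on the middle of its top a grip fin 36 mm long (x) x 16 mm thick (y) x 40 mm high, to be pinched across its thickness. Either way round will do. Point: its centre, half-way up, 50 mm above its underside; z is up when it stands
- slot0 (a point): slot 0 of the compartment: 86 mm (x) x 50 mm (y), between steel guides 35 mm high with rounded tops; slots lie in a row 58 mm apart along y. Point: centre of the slot's floor, 20 mm above the bench; the axes are the analyser's. The compartment round the slots is 102 mm (x) wide, its walls reach 108 mm above the slot floor, and 27 mm is free beyond the outer guides. A seated cartridge's top is 8 mm below the wall tops
- slot1 (a point): slot 1 of the compartment: 86 mm (x) x 50 mm (y), between steel guides 35 mm high with rounded tops; slots lie in a row 58 mm apart along y. Point: centre of the slot's floor, 20 mm above the bench; the axes are the analyser's. The compartment round the slots is 102 mm (x) wide, its walls reach 108 mm above the slot floor, and 27 mm is free beyond the outer guides. A seated cartridge's top is 8 mm below the wall tops
- slot2 (a point): slot 2 of the compartment: 86 mm (x) x 50 mm (y), between steel guides 35 mm high with rounded tops; slots lie in a row 58 mm apart along y. Point: centre of the slot's floor, 20 mm above the bench; the axes are the analyser's. The compartment round the slots is 102 mm (x) wide, its walls reach 108 mm above the slot floor, and 27 mm is free beyond the outer guides. A seated cartridge's top is 8 mm below the wall tops
- cover_grip (a point): handle of the grey sliding cover: a black upright ridge 70 mm long (x) x 14 mm thick (y), rising 36 mm above the cover plate, to be pinched across its thickness and pushed along y. Point: centre of the ridge, 18 mm above the plate's top, 154 mm above the bench; the axes are the analyser's, the cover opens along -y. The plate is 130 x 226 x 6 mm, its underside 130 mm above the bench
- cover (a joint): travel of the cover along the analyser's -y, in m: 0 fully shut over the compartment, 0.222 fully open (hard stops at both); about 2 N of friction, it stays where it is left
- tray_in (a point): steel discard tray, open, 200 mm (x) x 184 mm (y) outside, walls 4 mm thick and 36 mm high, fixed to the bench. Point: centre of its inner floor (about 4 mm above the bench); the axes are the tray's. Cartridges may stand or lie in it
- analyser: white bench analyser, fixed. Front deck 150 mm (x) x 470 mm (y), 128 mm high, the rails 140 mm: compartment with the slots in its +y half, plain deck where the open cover rests in its -y half. Behind (+x of) the deck a grey housing 142 mm high. Origin: on the bench under the middle of the front deck
- jar: small amber jar 48 mm across, 75 mm high, among the fresh cartridges; not to be disturbed. Origin: centre of its underside
- wash_bottle: white bottle 60 mm across, 150 mm high; not to be disturbed. Origin: centre of its underside
- beaker: glass beaker 70 mm across, 90 mm high; not to be disturbed. Origin: centre of its underside
- timer: flat black timer 60 x 60 x 20 mm; not to be disturbed. Origin: centre of its underside
There are look-alikes about, which are no part of the job. Leave any orange look-alike of the part that bears fresh1_mid alone.

How it is judged (in metres and radians):
On the way, in this order (a step that is already met when the one before it is completed fails the run):
1. the cover is slid fully open (value of joint cover above 0.205 m), for 0.2 s.
2. every spent cartridge is in the tray and every fresh one stands in a slot, the cover still open (((horizontal distance between fresh0_mid and slot0 below 0.008 m and z of fresh0_mid in the frame of slot0 between 0.044 and 0.055 m and angle between fresh0_mid's own z axis and vertical below 0.09 rad) or (horizontal distance between fresh0_mid and slot1 below 0.008 m and z of fresh0_mid in the frame of slot1 between 0.044 and 0.055 m and angle between fresh0_mid's own z axis and vertical below 0.09 rad) or (horizontal distance between fresh0_mid and slot2 below 0.008 m and z of fresh0_mid in the frame of slot2 between 0.044 and 0.055 m and angle between fresh0_mid's own z axis and vertical below 0.09 rad)) and ((horizontal distance between fresh1_mid and slot0 below 0.008 m and z of fresh1_mid in the frame of slot0 between 0.044 and 0.055 m and angle between fresh1_mid's own z axis and vertical below 0.09 rad) or (horizontal distance between fresh1_mid and slot1 below 0.008 m and z of fresh1_mid in the frame of slot1 between 0.044 and 0.055 m and angle between fresh1_mid's own z axis and vertical below 0.09 rad) or (horizontal distance between fresh1_mid and slot2 below 0.008 m and z of fresh1_mid in the frame of slot2 between 0.044 and 0.055 m and angle between fresh1_mid's own z axis and vertical below 0.09 rad)) and ((horizontal distance between fresh2_mid and slot0 below 0.008 m and z of fresh2_mid in the frame of slot0 between 0.044 and 0.055 m and angle between fresh2_mid's own z axis and vertical below 0.09 rad) or (horizontal distance between fresh2_mid and slot1 below 0.008 m and z of fresh2_mid in the frame of slot1 between 0.044 and 0.055 m and angle between fresh2_mid's own z axis and vertical below 0.09 rad) or (horizontal distance between fresh2_mid and slot2 below 0.008 m and z of fresh2_mid in the frame of slot2 between 0.044 and 0.055 m and angle between fresh2_mid's own z axis and vertical below 0.09 rad)) and x of spent0_mid in the frame of tray_in between -0.096 and 0.096 m and y of spent0_mid in the frame of tray_in between -0.088 and 0.088 m and z of each of spent0_mid, spent1_mid, spent2_mid in the frame of tray_in below 0.07 m and x of spent1_mid in the frame of tray_in between -0.096 and 0.096 m and y of spent1_mid in the frame of tray_in between -0.088 and 0.088 m and x of spent2_mid in the frame of tray_in between -0.096 and 0.096 m and y of spent2_mid in the frame of tray_in between -0.088 and 0.088 m and value of joint cover above 0.15 m), for 0.2 s.
At the end, for the whole second after the job is handed in: Every fresh cartridge stands in a slot (within 8 mm of its centre, down on its floor, tilted less than 0.09 rad), every spent one lies or stands inside the tray, and the cover is shut to within 6 mm (((horizontal distance between fresh0_mid and slot0 below 0.008 m and z of fresh0_mid in the frame of slot0 between 0.044 and 0.055 m and angle between fresh0_mid's own z axis and vertical below 0.09 rad) or (horizontal distance between fresh0_mid and slot1 below 0.008 m and z of fresh0_mid in the frame of slot1 between 0.044 and 0.055 m and angle between fresh0_mid's own z axis and vertical below 0.09 rad) or (horizontal distance between fresh0_mid and slot2 below 0.008 m and z of fresh0_mid in the frame of slot2 between 0.044 and 0.055 m and angle between fresh0_mid's own z axis and vertical below 0.09 rad)) and ((horizontal distance between fresh1_mid and slot0 below 0.008 m and z of fresh1_mid in the frame of slot0 between 0.044 and 0.055 m and angle between fresh1_mid's own z axis and vertical below 0.09 rad) or (horizontal distance between fresh1_mid and slot1 below 0.008 m and z of fresh1_mid in the frame of slot1 between 0.044 and 0.055 m and angle between fresh1_mid's own z axis and vertical below 0.09 rad) or (horizontal distance between fresh1_mid and slot2 below 0.008 m and z of fresh1_mid in the frame of slot2 between 0.044 and 0.055 m and angle between fresh1_mid's own z axis and vertical below 0.09 rad)) and ((horizontal distance between fresh2_mid and slot0 below 0.008 m and z of fresh2_mid in the frame of slot0 between 0.044 and 0.055 m and angle between fresh2_mid's own z axis and vertical below 0.09 rad) or (horizontal distance between fresh2_mid and slot1 below 0.008 m and z of fresh2_mid in the frame of slot1 between 0.044 and 0.055 m and angle between fresh2_mid's own z axis and vertical below 0.09 rad) or (horizontal distance between fresh2_mid and slot2 below 0.008 m and z of fresh2_mid in the frame of slot2 between 0.044 and 0.055 m and angle between fresh2_mid's own z axis and vertical below 0.09 rad)) and x of spent0_mid in the frame of tray_in between -0.096 and 0.096 m and y of spent0_mid in the frame of tray_in between -0.088 and 0.088 m and z of each of spent0_mid, spent1_mid, spent2_mid in the frame of tray_in below 0.07 m and x of spent1_mid in the frame of tray_in between -0.096 and 0.096 m and y of spent1_mid in the frame of tray_in between -0.088 and 0.088 m and x of spent2_mid in the frame of tray_in between -0.096 and 0.096 m and y of spent2_mid in the frame of tray_in between -0.088 and 0.088 m and value of joint cover below 0.006 m); the robot touches nothing.
It fails at once if a bystander is pushed more than 5 cm or knocked over (distance of any of jar, wash_bottle, beaker, timer from where it was at the start of the episode above 0.05 m or angle between any of jar, wash_bottle, beaker, timer's own z axis and vertical above 0.6 rad).
Of spent0, spent1, spent2 only 2 to 3 are there at a start; the rules pass over those that are not, and their reading is None.
Of fresh0, fresh1, fresh2 only 2 to 3 are there at a start; the rules pass over those that are not, and their reading is None.
At some moment in a run one of fresh0, fresh1, fresh2 may be knocked a few centimetres aside while the robot is not near it.
It also fails if it takes over 210 s, if anything falls off the work surface, if the arm or the gripper's body presses on something with over 40 N, if the wrist force passes 120 N, or if a joint passes its speed limit or range.

ROBOT

A 6-joint arm with a two-finger parallel gripper is mounted at the origin on the work surface. World frame = base frame: x ahead of the robot, y to its left, z up, the work surface at z = 0. Lengths are in m, angles in degrees, forces in N, time in s.
With the tool pointing down it reaches from about 0.3 to 0.75 m from the base axis. Payload 8.5 kg.
Tool frame: the origin (TCP) lies on the centre line of the jaws, within the pads' length; the fingertips stand 25 mm ahead of it and the grasp point (between the pads) lies 6 mm ahead of it; z points along the fingers, y is the line along which they close (so a half turn about z gives the same grasp; the last joint's range is limited). The gripper opens to 85 mm and grips with 20 to 120 N. Pads are 22 mm wide; open, the fingers measure 114 mm over their backs; the gripper's body (76 mm by 85 mm) begins 54 mm behind the grasp point. The pads swing forward as they close: fully open they stand 13 mm farther back than shut.
Start: joints at [51.606, 21.807, 74.336, -0, 83.858, -12.336], TCP at [0.242, 0.494, 0.256] pointing down, gripper open.
Joint ranges: [-178.18, 178.18], [-50.72, 133.34], [12.68, 142.11], [-81.47, 261.47], [9.98, 163.14], [-165.26, 165.26]. Speed limits (degrees/s): [136.94, 136.94, 180, 180, 180, 180].

INTERFACE

Orientations are given as a 3x3 rotation matrix whose columns are the frame's x, y, z axes.
In Python, from rig import telemetry, optics, env gives the robot as it stands.
- The arm moves only by the tool send_rows, never from a script. Its argument "deltas" is a list that holds one entry, the list of rows, each a list of 7 numbers: the shift along the tool's x, y, z in m, then the turn, a rotation vector about the tool's x, y, z in rad, then the opening, from -1 (shut) to 1 (fully open), so that 0 is half open. In form: [[[x, y, z, ax, ay, az, grip], ...]]. A call has 1 to 12 rows; each row shifts and turns the commanded pose from where the row before left it, along the tool's axes as they then stand; what a row does not reach is not made up. A row lasts 1/8 s, in which the tool goes at most 62.5 mm and 10.7 degrees, less where a joint would pass 70% of its speed; a pose out of reach is approached as far as the arm can. A call is refused whole if a number of a shift passes 0.0625 or a number of a turn 0.188, either way. A call with a gripper value outside its range is refused whole. The fingers move at their own pace and stop on an object; "squeeze" is the grip in N (left out, the last holds). Time passes only in rows, so rows that do not move let the fingers close. It gives the time, the measured TCP pose, the force, the opening and the grip force at its end, in the units of the state.
- telemetry.observe(): the state, without advancing time (a new reading comes with each control period).
- optics.get_image(name): name is "scene" or "top"; returns a dict with "image" (480x640x3 uint8, red, green, blue), "range_z" (480x640 float32, m along the optical axis (not along the pixel's ray), 0 where there is no reading), "K" (3x3 intrinsics, pixels), "rvec" (rotation vector, rad) and "tvec" (3), from world to camera coordinates, as OpenCV has them. Camera axes: x right, y down, z forward; pixel columns grow to the right and rows downward; lengths in m; the calibration is good to about 2 mm. A picture is of the moment at which its call begins.
- env.close_job(): hands the job in; it is judged then, once.
The state is a dict: "time_s": time; "q": joint angles; "qvel": joint speeds; "joint_efforts": joint torques, N m; "position": TCP position; "tool_rot": TCP orientation; "ft_force": force on the tool from outside, world axes, zero at the start; "wrist_torque": the same for the moment, N m; "grip_width": finger opening in m; "gripper_force": force on a finger pad.
Only numpy, scipy, OpenCV 4.12 (cv2) and the standard library are available. Lean on these libraries where they do the work, as an engineer would, in place of code of your own. Each camera call takes 0.05 s, during which the arm holds its last target. There are 200 camera calls.

## Working session

There is one attempt and no reset: what is moved stays moved. The work goes in short steps, Python scripts to look and compute and a tool call to move; the robot and the scene stay as the last step left them, time stands still between calls to the robot, and variables do not carry over. Pictures are saved under pics/ and viewed, at most 14 in all, crops included, and the job is handed in when it is done.

Besides the shell and the picture viewer there is one more tool, called after "Request:" as name(argument=value, ...), one argument or row to a line, values as JSON. send_rows: Moves the arm, as the interface text tells. Its arguments: {"type":"object","properties":{"deltas":{"type":"array"},"squeeze":{"type":"number"}},"required":["deltas"]}

```bash
ls; mkdir -p pics; cat > h.py <<'E'
import numpy as np, cv2
from rig import telemetry, optics, env
def grab(n):
    d=optics.get_image(n); R,_=cv2.Rodrigues(np.array(d['rvec'],float)); t=np.array(d['tvec'],float).reshape(3)
    K=np.array(d['K'],float); v,u=np.mgrid[:480,:640]; z=d['range_z'].astype(float)
    c=np.stack([(u-K[0,2])/K[0,0]*z,(v-K[1,2])/K[1,1]*z,z],-1)
    d['P']=(c-t)@R; d['P'][z==0]=np.nan; d['R']=R;d['t']=t;d['Km']=K; d['C']=-R.T@t
    return d
def save(d,n,crop=None,s=1):
    im=d['image'][:,:,::-1]
    if crop: x0,y0,x1,y1=crop; im=im[y0:y1,x0:x1]
    cv2.imwrite(f'pics/{n}.png',cv2.resize(im,None,fx=s,fy=s,interpolation=cv2.INTER_NEAREST))
def ray(d,u,v,h):
    r=d['R'].T@np.linalg.inv(d['Km'])@[u,v,1.]; C=d['C']; return C+r*(h-C[2])/r[2]
E
python3 - <<'E'
from h import *
for n in('scene','top'):
    d=grab(n); save(d,n+'0',None,1.25); print(n,d['C'],d['Km'].tolist(),d['R'].tolist())
print(telemetry.observe())
E
```

```text
pics
scene [1.16232028 0.47229998 1.12365805] [[513.1419375434451, 0.0, 321.0225856678067], [0.0, 513.1419375434451, 249.27828698906396], [0.0, 0.0, 1.0]] [[-0.6321060612042617, 0.7748100820271501, 0.010548183631087948], [0.5779276090036102, 0.4804658272386293, -0.6596607215889618], [-0.5161798195786083, -0.41087945390951397, -0.7514894997368993]]
top [ 0.15388756 -0.07222548  1.82766787] [[600.4438460119939, 0.0, 320.0563984915686], [0.0, 600.4438460119939, 235.4674007217471], [0.0, 0.0, 1.0]] [[0.08106215816302809, -0.9966971443861841, 0.004871230478840791], [-0.9758156795962827, -0.08035740178417594, -0.20328907356899723], [0.203009078535904, 0.011725627954285375, -0.9791066457138776]]
{'time_s': 0.1, 'q': array([ 5.16062051e+01,  2.18391402e+01,  7.43793532e+01,  2.19506271e-03,
        8.38591076e+01, -1.23340591e+01]), 'qvel': array([-0.05028145, -0.13379515, -0.10966631, -0.02439579,  0.04006987,
       -0.04420871]), 'joint_efforts': array([ 4.39463576e-03, -4.49220049e+01, -2.31659192e+01, -5.28585133e-05,
        3.58641402e-03, -3.45842736e-06]), 'position': array([0.24145314, 0.49391188, 0.25576089]), 'tool_rot': array([[-8.98334564e-01,  4.39311112e-01, -8.71017289e-04],
       [ 4.39311854e-01,  8.98334023e-01, -1.03786251e-03],
       [ 3.26519933e-04, -1.31499598e-03, -9.99999082e-01]]), 'ft_force': array([ 0.19009803, -0.6939639 ,  0.4608316 ]), 'wrist_torque': array([-5.04064240e-05,  6.28988768e-03, -1.84097847e-02]), 'gripper_force': 0.0, 'grip_width': 0.08544815787830679}
```

View pics/scene0.png

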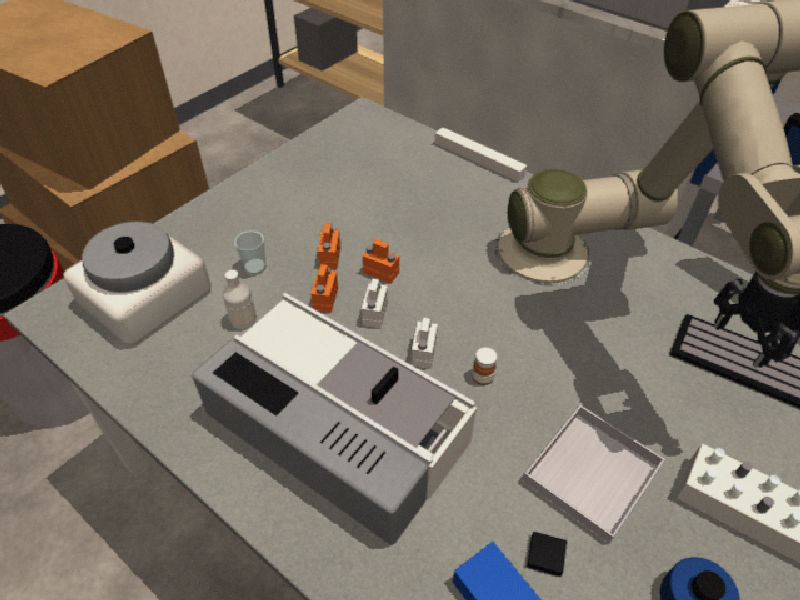

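View pics/top0.png

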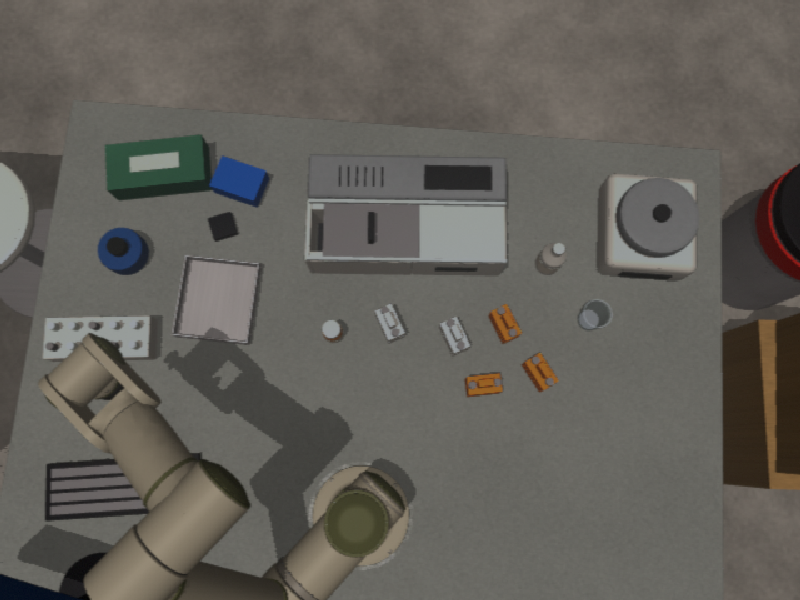

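The scene view shows two white capped cartridges (scaled px (374,303), (425,342)) and three orange look-alikes ((329,245), (325,288), (381,262)). The white jar is at (485,365), the cover handle at (384,385) and the tray at (593,470). In the top view the same things are: white (390,322) and (455,335), orange (505,323), (540,371) and (485,384), handle (372,228), tray (217,300).

```bash
cat > m.py <<'E'
from h import *
def comps(d,m,amin):
    n,l,s,c=cv2.connectedComponentsWithStats(m.astype(np.uint8)); return [(l==i) for i in range(1,n) if s[i,4]>=amin]
def rect(p):
    (c,s,a)=cv2.minAreaRect((p[:,:2]*1000).astype(np.float32)); 
    return np.round(c,1),np.round(s,1),round(a,1)
E
python3 - <<'E'
from m import *
for n in('top','scene'):
    d=grab(n); P=d['P']; im=d['image'].astype(int); hsv=cv2.cvtColor(d['image'],cv2.COLOR_RGB2HSV)
    z=P[...,2]; X,Y=P[...,0],P[...,1]
    print(n)
    reg=(X>.3)&(X<.72)&(Y>-.45)&(Y<.45)
    print('things z>0.045 x<.57'); 
    for m in comps(d,reg&(z>.03)&(X<.62),15):
        p=P[m]; v,u=np.nonzero(m); print('px',u.mean().round(),v.mean().round(),len(p),rect(p),'z',np.percentile(p[:,2],[5,50,98]).round(3),'rgb',im[m].mean(0).round())
    print('fins')
    for m in comps(d,reg&(z>.07)&(z<.112)&(X<.57),8):
        p=P[m]; v,u=np.nonzero(m); print('px',u.mean().round(),v.mean().round(),len(p),rect(p),p.mean(0).round(4))
    print('handle')
    for m in comps(d,(z>.15)&(z<.185)&(X>.3)&(X<.8)&(abs(Y)<.3),15):
        p=P[m]; v,u=np.nonzero(m); print('px',u.mean().round(),v.mean().round(),len(p),rect(p),np.percentile(p[:,2],[5,50,95]).round(3))
    print('deck')
    for m in comps(d,(z>.115)&(z<.148)&(X>.3)&(X<.8)&(abs(Y)<.4),100):
        p=P[m]; v,u=np.nonzero(m); print('px',u.mean().round(),v.mean().round(),len(p),rect(p),np.percentile(p[:,2],[5,50,95]).round(3))
    save(d,'c_'+n,(220,220,480,340) if n=='top' else (180,160,440,420),3 if n=='top' else 2.2)
E
```

```text
top
things z>0.045 x<.57
px 317.0 207.0 3101 (array([594.5, -55.3]), array([ 51.8, 473.4]), 0.2) z [0.041 0.128 0.145] rgb [101. 100.  98.]
px 173.0 207.0 45 (array([578. , 408.3]), array([80.2,  6.8]), 89.5) z [0.031 0.035 0.044] rgb [108. 106. 105.]
px 199.0 210.0 34 (array([575.8, 330. ]), array([59.5, 10.4]), 82.1) z [0.031 0.036 0.044] rgb [104. 102. 102.]
px 440.0 213.0 102 (array([ 615.1, -407.9]), array([ 9.6, 42.9]), 0.4) z [0.035 0.075 0.111] rgb [94. 89. 83.]
px 204.0 225.0 24 (array([529. , 304.8]), array([ 4.4, 40.4]), 86.7) z [0.031 0.036 0.043] rgb [93. 90. 89.]
px 195.0 259.0 104 (array([425.6, 315.6]), array([ 62.4, 142.8]), 58.0) z [0.031 0.036 0.046] rgb [99. 96. 95.]
px 312.0 258.0 414 (array([453.2, -31. ]), array([80.1, 44.6]), 29.4) z [0.049 0.063 0.105] rgb [128. 129. 129.]
px 404.0 258.0 437 (array([ 474.8, -308.1]), array([80.3, 46.1]), 30.4) z [0.042 0.063 0.104] rgb [126.  83.  45.]
px 363.0 268.0 430 (array([ 434.9, -188.6]), array([80.2, 45.6]), 29.0) z [0.047 0.063 0.104] rgb [128. 129. 129.]
px 265.0 264.0 220 (array([420.3, 104.2]), array([44.1, 43.8]
[... 2570 characters left out ...]
 0.3263 -0.2605  0.0866]
px 258.0 220.0 135 (array([ 477.2, -304.1]), array([82.1, 18.3]), 29.9) [ 0.4804 -0.3002  0.0875]
px 299.0 231.0 113 (array([ 431.4, -187.8]), array([52.1, 17.8]), 27.3) [ 0.4382 -0.1822  0.0906]
px 297.0 242.0 22 (array([ 460.6, -171.5]), array([14. , 16.6]), 42.3) [ 0.4601 -0.1709  0.0721]
px 340.0 265.0 139 (array([454.7, -27.4]), array([76.8, 16.9]), 30.1) [ 0.4611 -0.0231  0.088 ]
px 389.0 284.0 181 (array([422.9, 108.1]), array([42.3, 41.9]), 66.6) [0.423  0.1081 0.0739]
handle
px 307.0 306.0 256 (array([655.1,  31.6]), array([69.8, 15.8]), 5.0) [0.152 0.169 0.173]
deck
px 278.0 313.0 14882 (array([696. , -48.4]), array([231.6, 475.5]), 2.9) [0.125 0.136 0.144]
```

View pics/c_scene.png

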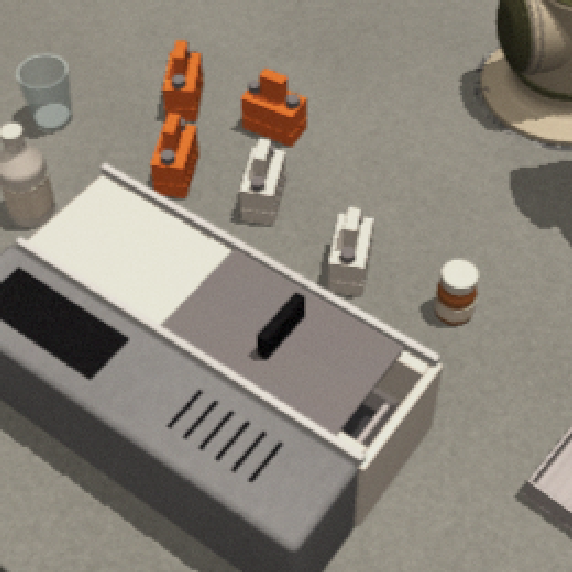

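The crop confirms two white capped fresh cartridges at crop px (262,180) and (350,250), to be told from the three orange look-alikes at (183,80), (175,155), (273,105). The jar is at (458,290). The white pair at world (0.454,-0.030) and (0.435,-0.187) is the choice.

```bash
cat > plan.py <<'E'
from h import *
def plan(x,y,z,yaw,n=None,pose=None):
    "rows (tool frame) to go to world x,y,z with tool y axis at heading yaw (deg), tool down"
    o=telemetry.observe(); p=o['position'] if pose is None else np.array(pose[:3]); R=o['tool_rot']
    a=np.degrees(np.arctan2(R[1,1],R[0,1])) if pose is None else pose[3]
    dy=(yaw-a+90)%180-90; d=np.array([x,y,z])-p
    n=n or int(max(np.ceil(np.linalg.norm(d)/.055),np.ceil(abs(dy)/9),1))
    print('from',p.round(4),round(a,2),'dyaw',round(dy,2),'n',n)
    for i in range(n):
        h=np.radians(a+dy*i/n); ty=np.array([np.cos(h),np.sin(h),0]); tz=np.array([0,0,-1.]); tx=np.cross(ty,tz)
        s=d/n; print([round(float(s@tx),4),round(float(s@ty),4),round(float(s@tz),4),0,0,round(-np.radians(dy)/n,4)])
E
python3 - <<'E'
from m import *; from plan import plan
from scipy.stats import theilslopes
for n in('top','scene'):
    d=grab(n);P=d['P'];X,Y,z=P[...,0],P[...,1],P[...,2]
    m=(z>.12)&(z<.146)&(X>.53)&(X<.85)&(Y>-.27)&(Y<.17)
    ys=np.arange(-.25,.16,.01); 
    xs=[np.nanmin(X[m&(abs(Y-y)<.005)]) for y in ys]
    s=theilslopes(xs,ys); print(n,'front edge x=%.4f+%.4f*y'%(s[1],s[0]),'yaw',-np.degrees(np.arctan(s[0])))
    # +y end
    xs=np.arange(.6,.68,.005); m=(z>.12)&(z<.146)&(Y>.1)&(Y<.25); e=[np.nanmax(Y[m&(abs(X-x)<.003)]) for x in xs]
    s=theilslopes(e,xs-.65); print('+y end y=%.4f+%.4f*(x-.65)'%(s[1],s[0]))
    m=(z>.026)&(z<.05)&(X>.36)&(X<.6)&(Y>.26)&(Y<.5); print('tray',rect(P[m]))
plan(.654,.030,.235,92.5)
E
```

```text
top front edge x=0.5795+-0.0671*y yaw 3.836601181127231
+y end y=0.1817+0.0626*(x-.65)
tray (array([480.3, 396.4]), array([186.8, 202.4]), 88.3)
scene front edge x=0.5810+-0.0668*y yaw 3.821237874571044
+y end y=0.1861+0.0670*(x-.65)
tray (array([478.3, 398.5]), array([184.1, 206.2]), 88.3)
from [0.2415 0.494  0.2561] 63.94 dyaw 28.56 n 12
[-0.0479, -0.0196, 0.0018, 0, 0, np.float64(-0.0415)]
[-0.047, -0.0216, 0.0018, 0, 0, np.float64(-0.0415)]
[-0.0461, -0.0235, 0.0018, 0, 0, np.float64(-0.0415)]
[-0.0451, -0.0254, 0.0018, 0, 0, np.float64(-0.0415)]
[-0.044, -0.0273, 0.0018, 0, 0, np.float64(-0.0415)]
[-0.0428, -0.0291, 0.0018, 0, 0, np.float64(-0.0415)]
[-0.0415, -0.0308, 0.0018, 0, 0, np.float64(-0.0415)]
[-0.0402, -0.0325, 0.0018, 0, 0, np.float64(-0.0415)]
[-0.0388, -0.0342, 0.0018, 0, 0, np.float64(-0.0415)]
[-0.0374, -0.0358, 0.0018, 0, 0, np.float64(-0.0415)]
[-0.0359, -0.0373, 0.0018, 0, 0, np.float64(-0.0415)]
[-0.0343, -0.0387, 0.0018, 0, 0, np.float64(-0.0415)]
```

Request:
send_rows(
  deltas=[
    [[-0.048, -0.02, 0.002, 0, 0, -0.0435, 1], [-0.047, -0.022, 0.002, 0, 0, -0.0435, 1], [-0.046, -0.0235, 0.002, 0, 0, -0.0435, 1], [-0.045, -0.0255, 0.002, 0, 0, -0.0435, 1], [-0.044, -0.027, 0.002, 0, 0, -0.0435, 0.5], [-0.043, -0.029, 0.002, 0, 0, -0.0435, 0.2], [-0.0415, -0.031, 0.002, 0, 0, -0.0435, 0.2], [-0.04, -0.0325, 0.002, 0, 0, -0.0435, 0.2], [-0.039, -0.034, 0.002, 0, 0, -0.0435, 0.2], [-0.0375, -0.036, 0.002, 0, 0, -0.0435, 0.2], [-0.036, -0.037, 0.002, 0, 0, -0.0435, 0.2], [-0.034, -0.039, 0.002, 0, 0, -0.0435, 0.2]],
  ],
  squeeze=40,
)

```text
time_s: 1.8
position: [0.6599, 0.0326, 0.2321]
tool_rot: [[-0.998, -0.068, -0.0], [-0.068, 0.998, 0.0], [0.0, 0.0, -1.0]]
ft_force: [-0.4, 0.2, -0.5]
grip_width: 0.0513
gripper_force: 0.0
```

Request:
send_rows(
  deltas=[
    [[0, 0, 0, 0, 0, 0, 0.2], [0, 0, 0, 0, 0, 0, 0.2]],
  ],
)

```text
time_s: 2.05
position: [0.6586, 0.0343, 0.2321]
tool_rot: [[-0.998, -0.067, -0.001], [-0.067, 0.998, 0.0], [0.001, 0.0, -1.0]]
ft_force: [0.7, 0.3, 0.3]
grip_width: 0.0509
gripper_force: 0.0
```

```bash
python3 - <<'E'
from plan import *
plan(.654,.030,.172,93.83,2); print(telemetry.observe()['tool_rot'].round(3), telemetry.observe()['grip_width'])
E
```

```text
from [0.6586 0.0343 0.2321] 93.83 dyaw -0.0 n 2
[0.0024, -0.002, 0.03, 0, 0, np.float64(0.0)]
[0.0024, -0.002, 0.03, 0, 0, np.float64(0.0)]
[[-0.998 -0.067 -0.001]
 [-0.067  0.998  0.   ]
 [ 0.001  0.    -1.   ]] 0.05093475097880737
```

Request:
send_rows(
  deltas=[
    [[0.0025, -0.002, 0.03, 0, 0, 0, 0.2], [0.0025, -0.002, 0.03, 0, 0, 0, 0.2], [0, 0, 0, 0, 0, 0, 0.2], [0, 0, 0, 0, 0, 0, -1], [0, 0, 0, 0, 0, 0, -1], [0, 0, 0, 0, 0, 0, -1], [0, 0, 0, 0, 0, 0, -1]],
  ],
)

```text
time_s: 2.92
position: [0.6547, 0.0298, 0.1741]
tool_rot: [[-0.998, -0.067, 0.003], [-0.067, 0.998, -0.0], [-0.003, -0.0, -1.0]]
ft_force: [-1.3, 0.4, 6.1]
grip_width: 0.0137
gripper_force: 40.1
```

Request:
send_rows(
  deltas=[
    [[0, -0.02, 0, 0, 0, 0, -1], [0, -0.025, 0, 0, 0, 0, -1], [0, -0.025, 0, 0, 0, 0, -1], [0, -0.025, 0, 0, 0, 0, -1], [0, -0.025, 0, 0, 0, 0, -1], [0, -0.025, 0, 0, 0, 0, -1], [0, -0.015, 0, 0, 0, 0, -1], [0, 0, 0, 0, 0, 0, -1]],
  ],
)

```text
time_s: 3.92
position: [0.6654, -0.1317, 0.1741]
tool_rot: [[-0.998, -0.066, 0.003], [-0.066, 0.998, -0.002], [-0.003, -0.002, -1.0]]
ft_force: [-0.2, -1.7, 7.0]
grip_width: 0.0136
gripper_force: 40.0
```

Request:
send_rows(
  deltas=[
    [[0, -0.006, 0, 0, 0, 0, -1], [0, -0.006, 0, 0, 0, 0, -1], [0, -0.006, 0, 0, 0, 0, -1], [0, -0.003, 0, 0, 0, 0, -1]],
  ],
)

```text
time_s: 4.42
position: [0.6666, -0.151, 0.1741]
tool_rot: [[-0.998, -0.067, 0.002], [-0.067, 0.998, -0.0], [-0.002, -0.001, -1.0]]
ft_force: [-1.6, 2.0, 6.9]
grip_width: 0.0132
gripper_force: 40.1
```

Request:
send_rows(
  deltas=[
    [[0, -0.005, 0, 0, 0, 0, -1], [0, -0.005, 0, 0, 0, 0, -1], [0, -0.003, 0, 0, 0, 0, -1]],
  ],
)

```text
time_s: 4.8
position: [0.6675, -0.1637, 0.1741]
tool_rot: [[-0.998, -0.067, 0.002], [-0.067, 0.998, 0.0], [-0.002, 0.0, -1.0]]
ft_force: [-2.0, 14.3, 8.4]
grip_width: 0.0129
gripper_force: 40.7
```

Request:
send_rows(
  deltas=[
    [[0, -0.003, 0, 0, 0, 0, -1], [0, -0.003, 0, 0, 0, 0, -1], [0, 0, 0, 0, 0, 0, -1]],
  ],
)

```text
time_s: 5.18
position: [0.6675, -0.1639, 0.174]
tool_rot: [[-0.997, -0.071, -0.0], [-0.071, 0.997, 0.009], [-0.0, 0.009, -1.0]]
ft_force: [-6.1, 25.4, 11.5]
grip_width: 0.0136
gripper_force: 41.3
```

Request:
send_rows(
  deltas=[
    [[0, 0.004, 0, 0, 0, 0, -1], [0, 0, 0, 0, 0, 0, 0.2], [0, 0, 0, 0, 0, 0, 0.2], [0, 0, 0, 0, 0, 0, 0.2], [0, 0, -0.03, 0, 0, 0, 0.2], [0, 0, -0.05, 0, 0, 0, 0.2], [0.01, 0.03, -0.03, 0, 0, 0, 0.2], [0.02, 0.055, 0, 0, 0, 0, 0.2], [0.02, 0.055, 0, 0, 0, 0, 0.2], [0.02, 0.055, 0, 0, 0, 0, 0.2], [0.02, 0.055, 0, 0, 0, 0, 0.2], [0.02, 0.055, 0, 0, 0, 0, 0.2]],
  ],
)

```text
time_s: 6.68
position: [0.5363, 0.1323, 0.2824]
tool_rot: [[-0.998, -0.066, 0.0], [-0.066, 0.998, 0.0], [-0.0, 0.0, -1.0]]
ft_force: [1.9, 0.9, 0.0]
grip_width: 0.0511
gripper_force: 0.0
```

Request:
send_rows(
  deltas=[
    [[0.03, 0.05, 0, 0, 0, 0, 0.2], [0.04, 0.04, 0, 0, 0, 0, 0.2], [0.05, 0.03, 0, 0, 0, 0, 0.2], [0.05, 0.02, 0, 0, 0, 0, 0.2], [0, 0, 0, 0, 0, 0, 0.2]],
  ],
)

```text
time_s: 7.3
position: [0.3555, 0.26, 0.2829]
tool_rot: [[-0.998, -0.07, 0.0], [-0.07, 0.998, 0.0], [-0.0, 0.0, -1.0]]
ft_force: [0.3, 0.1, 0.9]
grip_width: 0.0509
gripper_force: 0.0
```

```bash
cat > slots.py <<'E'
from m import *
A=np.radians(3.83); ax=np.array([np.cos(A),np.sin(A)]); ay=np.array([-np.sin(A),np.cos(A)]); O=np.array([.655,-.05])
def look(tag=None,crops=True):
    for n in('top','scene'):
        d=grab(n);P=d['P'];z=P[...,2]; q=P[...,:2]-O; xp=q@ax; yp=q@ay
        print(n)
        m=(z>.098)&(z<.126)&(abs(xp)<.05)&(yp>0)&(yp<.225)
        for c in comps(d,m,8):
            p=P[c]; v,u=np.nonzero(c); print(' slotfin px',u.mean().round(),v.mean().round(),len(p),'yp,xp',np.round((yp[c].min()+yp[c].max())/2,4),np.round((xp[c].min()+xp[c].max())/2,4),rect(p))
        X,Y=P[...,0],P[...,1]; rgb=d['image'].astype(int); white=(rgb.max(2)-rgb.min(2))<45
        for c in comps(d,(z>.035)&(X>.3)&(X<.555)&(Y>-.45)&(Y<.2),150):
            if white[c].mean()>.6: 
                v,u=np.nonzero(c); print(' white px',u.mean().round(),v.mean().round(),rect(P[c]),'top',np.nanpercentile(z[c],98).round(3))
        m=(z>.15)&(z<.185)&(abs(xp)<.06)&(abs(yp)<.2)
        for c in comps(d,m,20): print(' handle',rect(P[c]),'yp',yp[c].mean().round(4))
        if tag: save(d,f'{tag}_{n}',(220,130,400,230) if n=='top' else (220,210,420,400),4 if n=='top' else 3)
if __name__=='__main__':
    import sys; look(*sys.argv[1:])
E
python3 slots.py open
```

```text
top
 slotfin px 249.0 180.0 31 yp,xp 0.2224 0.0198 (array([660. , 172.5]), array([60.2,  3.7]), 5.4)
 slotfin px 289.0 186.0 70 yp,xp 0.1038 0.0029 (array([651. ,  53.7]), array([36.4, 15.1]), 3.6)
 slotfin px 308.0 186.0 71 yp,xp 0.0445 0.002 (array([654.1,  -5.6]), array([38.4, 14.9]), 4.8)
 slotfin px 248.0 197.0 16 yp,xp 0.2226 -0.0315 (array([608.7, 170.1]), array([33. ,  3.3]), 4.3)
 white px 203.0 263.0 (array([345.4, 194.7]), array([97.3, 20.7]), 12.4) top 0.57
 white px 312.0 257.0 (array([452.9, -30.9]), array([80.8, 44.2]), 29.5) top 0.105
 white px 364.0 268.0 (array([ 435.8, -188.1]), array([81.5, 45.4]), 29.4) top 0.104
 white px 265.0 264.0 (array([421. , 105.1]), array([44.9, 43.1]), 65.1) top 0.084
 handle (array([ 665.5, -162.7]), array([70.2, 13. ]), 4.3) yp -0.113
scene
 slotfin px 332.0 310.0 519 yp,xp 0.1126 -0.0442 (array([600. ,  59.3]), array([ 11.2, 224.6]), 2.0)
 slotfin px 297.0 312.0 149 yp,xp 0.0476 0.0032 (array([655.1,  -1.9]), array([37.5, 18.7]), 0.2)
 slotfin px 317.0 324.0 153 yp,xp 0.1071 0.0034 (array([651.2,  57.2]), array([37.7, 17.8]), 2.7)
 white px 299.0 239.0 (array([ 436.9, -184.6]), array([83.8, 44.8]), 29.0) top 0.101
 white px 339.0 271.0 (array([454. , -27.4]), array([83.9, 44.2]), 29.9) top 0.1
 white px 388.0 289.0 (array([424.2, 109.3]), array([47.5, 45.1]), 36.5) top 0.078
 handle (array([ 667.1, -160.1]), array([69.7, 15.7]), 4.0) yp -0.1089
```

View pics/open_scene.png

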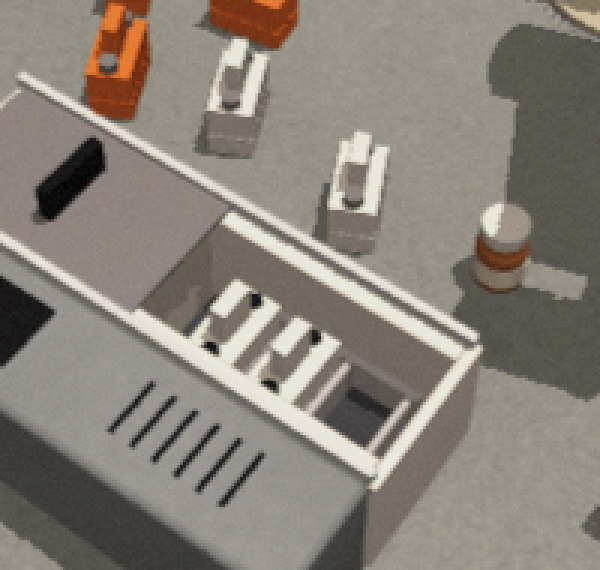

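View pics/open_top.png

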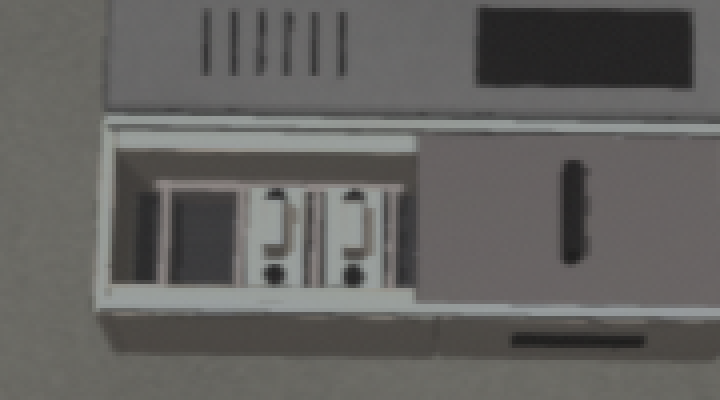

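The scene crop shows two spent cartridges (black openings) at crop px (240,320) and (297,355) in slots 0 and 1, and an empty third slot at (360,405). The top crop agrees: fins at (275,230) and (352,230), empty slot at (205,235).

```bash
python3 -c "
from plan import *
plan(.651,.0545,.24,93.83)"
```

```text
from [0.3584 0.2593 0.2827] 93.88 dyaw -0.05 n 7
[-0.0397, -0.032, 0.0061, 0, 0, np.float64(0.0001)]
[-0.0397, -0.032, 0.0061, 0, 0, np.float64(0.0001)]
[-0.0397, -0.032, 0.0061, 0, 0, np.float64(0.0001)]
[-0.0397, -0.032, 0.0061, 0, 0, np.float64(0.0001)]
[-0.0397, -0.032, 0.0061, 0, 0, np.float64(0.0001)]
[-0.0397, -0.032, 0.0061, 0, 0, np.float64(0.0001)]
[-0.0398, -0.032, 0.0061, 0, 0, np.float64(0.0001)]
```

Request:
send_rows(
  deltas=[
    [[-0.04, -0.032, 0.006, 0, 0, 0, 0], [-0.04, -0.032, 0.006, 0, 0, 0, 0], [-0.04, -0.032, 0.006, 0, 0, 0, 0], [-0.04, -0.032, 0.006, 0, 0, 0, 0], [-0.04, -0.032, 0.006, 0, 0, 0, 0], [-0.04, -0.032, 0.006, 0, 0, 0, 0], [-0.038, -0.032, 0.006, 0, 0, 0, 0], [0, 0, 0, 0, 0, 0, 0], [0, 0, 0, 0, 0, 0, 0]],
  ],
)

```text
time_s: 8.52
position: [0.6508, 0.0536, 0.2397]
tool_rot: [[-0.998, -0.066, -0.001], [-0.066, 0.998, 0.0], [0.001, 0.0, -1.0]]
ft_force: [-0.2, 0.0, 0.6]
grip_width: 0.0428
gripper_force: 0.0
```

```bash
python3 -c "
from plan import *
plan(.651,.0545,.112,93.83)"
```

```text
from [0.6508 0.0536 0.2397] 93.78 dyaw 0.05 n 3
[-0.0001, 0.0003, 0.0426, 0, 0, np.float64(-0.0003)]
[-0.0001, 0.0003, 0.0426, 0, 0, np.float64(-0.0003)]
[-0.0001, 0.0003, 0.0426, 0, 0, np.float64(-0.0003)]
```

Request:
send_rows(
  deltas=[
    [[0, 0.001, 0.04, 0, 0, 0, 0], [0, 0, 0.04, 0, 0, 0, 0], [0, 0, 0.03, 0, 0, 0, 0], [0, 0, 0.018, 0, 0, 0, 0], [0, 0, 0, 0, 0, 0, 0], [0, 0, 0, 0, 0, 0, -1], [0, 0, 0, 0, 0, 0, -1], [0, 0, 0, 0, 0, 0, -1], [0, 0, 0, 0, 0, 0, -1]],
  ],
)

```text
time_s: 9.65
position: [0.6508, 0.0555, 0.1137]
tool_rot: [[-0.998, -0.067, 0.002], [-0.067, 0.998, -0.0], [-0.002, -0.0, -1.0]]
ft_force: [-1.6, -0.2, 6.5]
grip_width: 0.0157
gripper_force: 45.8
```

Request:
send_rows(
  deltas=[
    [[0, 0, -0.02, 0, 0, 0, -1], [0, 0, -0.04, 0, 0, 0, -1], [0, 0, -0.05, 0, 0, 0, -1], [0, 0, -0.035, 0, 0, 0, -1], [0, 0, 0, 0, 0, 0, -1]],
  ],
)

```text
time_s: 10.28
position: [0.651, 0.0555, 0.2601]
tool_rot: [[-0.998, -0.067, 0.006], [-0.067, 0.998, -0.001], [-0.006, -0.001, -1.0]]
ft_force: [0.1, 0.1, -2.0]
grip_width: 0.0155
gripper_force: 44.7
```

```bash
python3 -c "
from plan import *
plan(.480,.43,.25,88.3)"
```

```text
from [0.651  0.0555 0.2601] 93.85 dyaw -5.55 n 8
[0.0182, 0.0481, 0.0013, 0, 0, np.float64(0.0121)]
[0.0188, 0.0479, 0.0013, 0, 0, np.float64(0.0121)]
[0.0193, 0.0477, 0.0013, 0, 0, np.float64(0.0121)]
[0.0199, 0.0475, 0.0013, 0, 0, np.float64(0.0121)]
[0.0205, 0.0472, 0.0013, 0, 0, np.float64(0.0121)]
[0.0211, 0.047, 0.0013, 0, 0, np.float64(0.0121)]
[0.0216, 0.0467, 0.0013, 0, 0, np.float64(0.0121)]
[0.0222, 0.0464, 0.0013, 0, 0, np.float64(0.0121)]
```

Request:
send_rows(
  deltas=[
    [[0.018, 0.049, 0, 0, 0, 0, -1], [0.018, 0.049, 0, 0, 0, 0, -1], [0.018, 0.049, 0, 0, 0, 0, -1], [0.018, 0.049, 0, 0, 0, 0, -1], [0.018, 0.049, 0, 0, 0, 0, -1], [0.018, 0.049, 0, 0, 0, 0, -1], [0.018, 0.049, 0, 0, 0, 0, -1], [0.018, 0.047, 0, 0, 0, 0, -1], [0, 0, 0, 0, 0, 0, -1], [0, 0, 0, 0, 0, 0, -1]],
  ],
)

```text
time_s: 11.52
position: [0.4805, 0.4344, 0.2558]
tool_rot: [[-0.998, -0.067, -0.002], [-0.067, 0.998, -0.002], [0.002, -0.002, -1.0]]
ft_force: [-0.3, -0.4, -2.2]
grip_width: 0.0152
gripper_force: 44.5
```

Request:
send_rows(
  deltas=[
    [[0, 0, 0.05, 0, 0, 0, -1], [0, 0, 0.05, 0, 0, 0, -1], [0, 0, 0.04, 0, 0, 0, -1], [0, 0, 0.02, 0, 0, 0, -1], [0, 0, 0, 0, 0, 0, -1], [0, 0, 0, 0, 0, 0, 0], [0, 0, 0, 0, 0, 0, 0], [0, 0, 0, 0, 0, 0, 0], [0, 0, -0.05, 0, 0, 0, 0], [0, 0, -0.05, 0, 0, 0, 0], [0, 0, -0.05, 0, 0, 0, 0]],
  ],
)

```text
time_s: 12.9
position: [0.4804, 0.4348, 0.249]
tool_rot: [[-0.998, -0.067, 0.0], [-0.067, 0.998, 0.0], [-0.0, 0.0, -1.0]]
ft_force: [-0.6, 0.8, -0.6]
grip_width: 0.0424
gripper_force: 0.0
```

```bash
python3 slots.py; python3 -c "
from plan import *
plan(.6545,-.003,.24,93.83)"
```

```text
top
 slotfin px 249.0 185.0 48 yp,xp 0.2227 0.0019 (array([642. , 172.3]), array([92. ,  4.2]), 3.7)
 slotfin px 308.0 186.0 70 yp,xp 0.0445 0.0039 (array([655.9,  -5.4]), array([37.9, 15. ]), 4.6)
 white px 312.0 258.0 (array([452.7, -31.2]), array([81.5, 44.2]), 29.4) top 0.106
 white px 363.0 268.0 (array([ 435.4, -188.5]), array([80.5, 44.9]), 29.3) top 0.106
 white px 265.0 264.0 (array([420.6, 105.3]), array([43.1, 46.1]), 7.8) top 0.085
 handle (array([ 664.4, -162.7]), array([69.8, 12.8]), 4.5) yp -0.1131
scene
 slotfin px 332.0 310.0 531 yp,xp 0.1126 -0.0445 (array([600.4,  59.3]), array([ 10.1, 224.5]), 2.3)
 slotfin px 297.0 312.0 148 yp,xp 0.0484 0.0033 (array([655.1,  -1.5]), array([37.3, 17.1]), 3.2)
 white px 299.0 239.0 (array([ 434.6, -185.5]), array([86.7, 44.5]), 28.5) top 0.101
 white px 339.0 271.0 (array([452. , -28.7]), array([85.3, 44.2]), 29.5) top 0.101
 white px 388.0 289.0 (array([423.4, 108.5]), array([46.8, 45. ]), 39.7) top 0.079
 handle (array([ 667. , -160.9]), array([69. , 17.6]), 3.3) yp -0.1088
from [0.4817 0.4358 0.2537] 93.87 dyaw -0.04 n 9
[-0.0159, -0.0499, 0.0015, 0, 0, np.float64(0.0001)]
[-0.0159, -0.0499, 0.0015, 0, 0, np.float64(0.0001)]
[-0.0159, -0.0499, 0.0015, 0, 0, np.float64(0.0001)]
[-0.0159, -0.0499, 0.0015, 0, 0, np.float64(0.0001)]
[-0.0159, -0.0499, 0.0015, 0, 0, np.float64(0.0001)]
[-0.0159, -0.0499, 0.0015, 0, 0, np.float64(0.0001)]
[-0.0159, -0.0499, 0.0015, 0, 0, np.float64(0.0001)]
[-0.0159, -0.0499, 0.0015, 0, 0, np.float64(0.0001)]
[-0.0159, -0.0499, 0.0015, 0, 0, np.float64(0.0001)]
```

Request:
send_rows(
  deltas=[
    [[-0.016, -0.05, 0.0015, 0, 0, 0, 0], [-0.016, -0.05, 0.0015, 0, 0, 0, 0], [-0.016, -0.05, 0.0015, 0, 0, 0, 0], [-0.016, -0.05, 0.0015, 0, 0, 0, 0], [-0.016, -0.05, 0.0015, 0, 0, 0, -0.25], [-0.016, -0.05, 0.0015, 0, 0, 0, -0.25], [-0.016, -0.05, 0.0015, 0, 0, 0, -0.25], [-0.016, -0.05, 0.0015, 0, 0, 0, -0.25], [-0.016, -0.049, 0.0015, 0, 0, 0, -0.25], [0, 0, 0, 0, 0, 0, -0.25], [0, 0, 0, 0, 0, 0, -0.25]],
  ],
)

```text
time_s: 14.38
position: [0.6541, -0.0029, 0.2333]
tool_rot: [[-0.998, -0.067, -0.001], [-0.067, 0.998, 0.0], [0.001, 0.001, -1.0]]
ft_force: [-0.3, 0.7, -0.8]
grip_width: 0.0319
gripper_force: 0.0
```

```bash
python3 -c "
from plan import *
plan(.6545,-.003,.112,93.83)"
```

```text
from [ 0.6541 -0.0029  0.2333] 93.85 dyaw -0.02 n 3
[-0.0001, -0.0, 0.0404, 0, 0, np.float64(0.0001)]
[-0.0001, -0.0, 0.0404, 0, 0, np.float64(0.0001)]
[-0.0001, -0.0, 0.0404, 0, 0, np.float64(0.0001)]
```

Request:
send_rows(
  deltas=[
    [[0, 0, 0.04, 0, 0, 0, -0.25], [0, 0, 0.04, 0, 0, 0, -0.25], [0, 0, 0.025, 0, 0, 0, -0.25], [0, 0, 0.015, 0, 0, 0, -0.25], [0, 0, 0, 0, 0, 0, -0.25], [0, 0, 0, 0, 0, 0, -1], [0, 0, 0, 0, 0, 0, -1], [0, 0, 0, 0, 0, 0, -1], [0, 0, -0.02, 0, 0, 0, -1], [0, 0, -0.04, 0, 0, 0, -1], [0, 0, -0.05, 0, 0, 0, -1], [0, 0, -0.035, 0, 0, 0, -1]],
  ],
)

```text
time_s: 15.88
position: [0.6544, -0.0035, 0.2612]
tool_rot: [[-0.998, -0.067, 0.002], [-0.067, 0.998, -0.0], [-0.002, -0.001, -1.0]]
ft_force: [-0.0, -0.8, -1.5]
grip_width: 0.0151
gripper_force: 42.6
```

Request:
send_rows(
  deltas=[
    [[0.015, 0.03, 0, 0, 0, 0, -1], [0.018, 0.048, 0, 0, 0, 0, -1], [0.019, 0.05, 0, 0, 0, 0, -1], [0.02, 0.05, 0, 0, 0, 0, -1], [0.02, 0.05, 0, 0, 0, 0, -1], [0.02, 0.05, 0, 0, 0, 0, -1], [0.02, 0.05, 0, 0, 0, 0, -1], [0.018, 0.045, 0, 0, 0, 0, -1], [0, 0, 0, 0, 0, 0, -1], [0, 0, 0, 0, 0, 0, -1]],
  ],
)

```text
time_s: 17.12
position: [0.4798, 0.3583, 0.2587]
tool_rot: [[-0.998, -0.067, -0.0], [-0.067, 0.998, -0.001], [0.0, -0.0, -1.0]]
ft_force: [-0.5, -0.4, -1.7]
grip_width: 0.0154
gripper_force: 42.5
```

Request:
send_rows(
  deltas=[
    [[0, 0, 0.05, 0, 0, 0, -1], [0, 0, 0.05, 0, 0, 0, -1], [0, 0, 0.04, 0, 0, 0, -1], [0, 0, 0.018, 0, 0, 0, -1], [0, 0, 0, 0, 0, 0, -1], [0, 0, 0, 0, 0, 0, -0.1], [0, 0, 0, 0, 0, 0, -0.1], [0, 0, 0, 0, 0, 0, -0.1], [0, 0, -0.05, 0, 0, 0, -0.1], [0, 0, -0.05, 0, 0, 0, 0], [0, 0, -0.05, 0, 0, 0, 0], [0, 0, 0, 0, 0, 0, 0]],
  ],
)

```text
time_s: 18.62
position: [0.4806, 0.3592, 0.2551]
tool_rot: [[-0.998, -0.067, 0.008], [-0.067, 0.998, 0.004], [-0.008, 0.003, -1.0]]
ft_force: [-0.9, 0.4, -0.7]
grip_width: 0.043
gripper_force: 0.0
```

```bash
python3 slots.py sp; python3 - <<'E'
from slots import *
o=telemetry.observe();print(o['position'],o['ft_force'])
for n in('top','scene'):
    d=grab(n);P=d['P'];z=P[...,2]; q=P[...,:2]-O; xp=q@ax; yp=q@ay
    # guides tops at 0.055
    m=(z>.045)&(z<.062)&(abs(xp)<.055)&(yp>-.02)&(yp<.225)
    for c in comps(d,m,8): print(n,len(P[c]),'yp %.4f..%.4f xp %.4f..%.4f'%(yp[c].min(),yp[c].max(),xp[c].min(),xp[c].max()))
    X,Y=P[...,0],P[...,1]
    for c in comps(d,(z>.085)&(z<.112)&(X>.38)&(X<.58)&(Y>.3)&(Y<.5),8): print(n,'tray fin',rect(P[c]),np.median(z[c]))
E
```

```text
top
 slotfin px 249.0 179.0 29 yp,xp 0.2229 0.0198 (array([659.8, 173.5]), array([60.3,  4.1]), 5.2)
 slotfin px 248.0 195.0 17 yp,xp 0.2226 -0.0281 (array([612.1, 170.1]), array([31.3,  3.8]), 4.9)
 slotfin px 282.0 201.0 8 yp,xp 0.1226 -0.0471 (array([600.3,  69.1]), array([15.2,  4.6]), 89.1)
 white px 312.0 257.0 (array([452.9, -31. ]), array([80.5, 44.2]), 29.5) top 0.106
 white px 364.0 268.0 (array([ 435.1, -188.4]), array([79.8, 45.8]), 29.4) top 0.106
 white px 265.0 264.0 (array([421.3, 104.6]), array([43.9, 44.4]), 2.6) top 0.085
 handle (array([ 665.4, -163. ]), array([70.4, 13.6]), 3.9) yp -0.1131
scene
 slotfin px 333.0 311.0 528 yp,xp 0.1121 -0.0433 (array([600.2,  58.9]), array([ 13., 223.]), 1.7)
 white px 299.0 239.0 (array([ 436.8, -184.1]), array([84.7, 44.7]), 28.0) top 0.1
 white px 339.0 271.0 (array([453.5, -27.9]), array([85.5, 44.3]), 29.2) top 0.101
 white px 388.0 289.0 (array([424.1, 108.6]), array([45.3, 45.7]), 48.9) top 0.077
 handle (array([ 666.8, -160.7]), array([70.4, 16.8]), 4.6) yp -0.1088
[0.47948676 0.35858911 0.25068315] [ 0.26744553 -1.23867069 -0.01053989]
top 420 yp 0.0107..0.2020 xp -0.0279..0.0550
top 8 yp 0.2210..0.2224 xp -0.0011..0.0216
scene 879 yp -0.0184..0.2042 xp -0.0514..0.0200
scene tray fin (array([480.7, 358.9]), array([38.1, 16.4]), 4.6) 0.10213630912023863
scene tray fin (array([481.7, 434.7]), array([38.4, 15.9]), 3.7) 0.10235530515212994
```

```bash
python3 - <<'E'
from slots import *
for n in('top','scene'):
    d=grab(n);P=d['P'];z=P[...,2]; q=P[...,:2]-O; xp=q@ax; yp=q@ay
    m=(abs(xp)<.01)&(yp>-.01)&(yp<.23)&(z<.1)
    b=np.arange(0,.23,.004); print(n,[(round(float(e),3),round(float(np.max(z[m&(yp>=e)&(yp<e+.004)],initial=0)),3)) for e in b])
    m=(abs(yp-.165)<.012)&(abs(xp)<.06)&(z<.1); b=np.arange(-.06,.06,.004)
    print(' x',[(round(float(e),3),round(float(np.max(z[m&(xp>=e)&(xp<e+.004)],initial=0)),3)) for e in b])
E
```

```text
top [(0.0, 0.028), (0.004, 0.023), (0.008, 0.02), (0.012, 0.055), (0.016, 0.067), (0.02, 0.029), (0.024, 0.027), (0.028, 0.027), (0.032, 0.026), (0.036, 0.028), (0.04, 0.026), (0.044, 0.026), (0.048, 0.021), (0.052, 0.028), (0.056, 0.028), (0.06, 0.022), (0.064, 0.025), (0.068, 0.056), (0.072, 0.058), (0.076, 0.063), (0.08, 0.023), (0.084, 0.03), (0.088, 0.025), (0.092, 0.025), (0.096, 0.034), (0.1, 0.025), (0.104, 0.026), (0.108, 0.025), (0.112, 0.03), (0.116, 0.029), (0.12, 0.026), (0.124, 0.021), (0.128, 0.058), (0.132, 0.058), (0.136, 0.0), (0.14, 0.029), (0.144, 0.022), (0.148, 0.029), (0.152, 0.026), (0.156, 0.03), (0.16, 0.024), (0.164, 0.023), (0.168, 0.028), (0.172, 0.024), (0.176, 0.026), (0.18, 0.027), (0.184, 0.059), (0.188, 0.058), (0.192, 0.064), (0.196, 0.024), (0.2, 0.028), (0.204, 0.024), (0.208, 0.026), (0.212, 0.027), (0.216, 0.016), (0.22, 0.083), (0.224, 0.0), (0.228, 0.0)]
 x [(-0.06, 0.0), (-0.056, 0.0), (-0.052, 0.0), (-0.048, 0.0), (-0.044, 0.0), (-0.04, 0.0), (-0.036, 0.0), (-0.032, 0.0), (-0.028, 0.0), (-0.024, 0.0), (-0.02, 0.025), (-0.016, 0.032), (-0.012
[... 914 characters left out ...]
64, 0.021), (0.168, 0.022), (0.172, 0.022), (0.176, 0.02), (0.18, 0.0), (0.184, 0.0), (0.188, 0.055), (0.192, 0.059), (0.196, 0.056), (0.2, 0.0), (0.204, 0.0), (0.208, 0.0), (0.212, 0.0), (0.216, 0.0), (0.22, 0.0), (0.224, 0.0), (0.228, 0.0)]
 x [(-0.06, 0.0), (-0.056, 0.0), (-0.052, 0.1), (-0.048, 0.099), (-0.044, 0.057), (-0.04, 0.054), (-0.036, 0.023), (-0.032, 0.021), (-0.028, 0.025), (-0.024, 0.023), (-0.02, 0.022), (-0.016, 0.021), (-0.012, 0.022), (-0.008, 0.022), (-0.004, 0.023), (0.0, 0.022), (0.004, 0.0), (0.008, 0.0), (0.012, 0.0), (0.016, 0.0), (0.02, 0.0), (0.024, 0.0), (0.028, 0.0), (0.032, 0.0), (0.036, 0.0), (0.04, 0.0), (0.044, 0.0), (0.048, 0.0), (0.052, 0.0), (0.056, 0.0)]
```

View pics/sp_top.png

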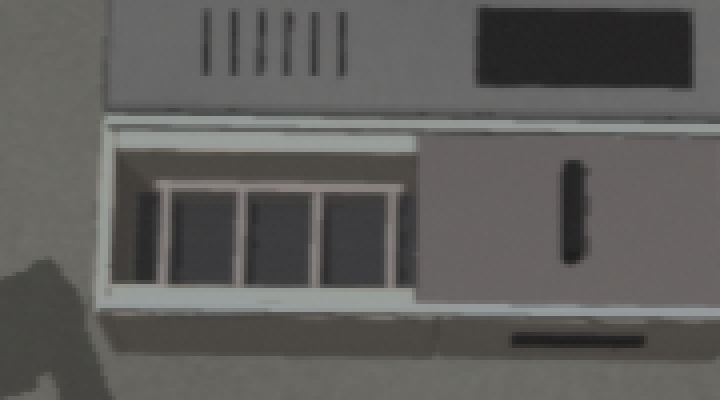

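The empty compartment shows three slots between guides at crop px x≈165, 240, 315, 390. Both spent cartridges stand in the tray. Next comes fresh A.

```bash
python3 -c "
from plan import *
plan(.4532,-.0298,.18,119.3)"
```

```text
from [0.4794 0.3585 0.2495] 93.85 dyaw 25.45 n 8
[0.0065, -0.0482, 0.0087, 0, 0, np.float64(-0.0555)]
[0.0092, -0.0478, 0.0087, 0, 0, np.float64(-0.0555)]
[0.0118, -0.0472, 0.0087, 0, 0, np.float64(-0.0555)]
[0.0144, -0.0465, 0.0087, 0, 0, np.float64(-0.0555)]
[0.017, -0.0456, 0.0087, 0, 0, np.float64(-0.0555)]
[0.0195, -0.0446, 0.0087, 0, 0, np.float64(-0.0555)]
[0.0219, -0.0434, 0.0087, 0, 0, np.float64(-0.0555)]
[0.0243, -0.0421, 0.0087, 0, 0, np.float64(-0.0555)]
```

Request:
send_rows(
  deltas=[
    [[0.0065, -0.048, 0.009, 0, 0, -0.0555, 0], [0.009, -0.048, 0.009, 0, 0, -0.0555, 0], [0.012, -0.047, 0.009, 0, 0, -0.0555, 0], [0.0145, -0.0465, 0.009, 0, 0, -0.0555, 0], [0.017, -0.0455, 0.009, 0, 0, -0.0555, 0], [0.0195, -0.0445, 0.009, 0, 0, -0.0555, 0], [0.022, -0.0435, 0.009, 0, 0, -0.0555, 0], [0.0245, -0.042, 0.007, 0, 0, -0.0555, 0], [0, 0, 0, 0, 0, 0, 0], [0, 0, 0, 0, 0, 0, 0]],
  ],
)

```text
time_s: 20.18
position: [0.453, -0.0291, 0.1805]
tool_rot: [[-0.873, -0.489, -0.001], [-0.489, 0.873, 0.001], [0.0, 0.001, -1.0]]
ft_force: [0.8, 0.1, -0.2]
grip_width: 0.0427
gripper_force: 0.0
```

```bash
python3 slots.py | grep -E "white|top|scene"; python3 -c "
from plan import *
plan(.4532,-.0298,.093,119.3)"
```

```text
top
 white px 299.0 250.0 (array([402. ,  24.5]), array([209.3, 221.4]), 71.3) top 0.574
 white px 363.0 268.0 (array([ 435.4, -188.5]), array([80.7, 45.3]), 28.8) top 0.103
scene
 white px 367.0 155.0 (array([ 407.8, -111. ]), array([215.4, 380.6]), 0.0) top 0.568
 white px 299.0 239.0 (array([ 434.5, -185.3]), array([89.4, 44.7]), 28.5) top 0.102
 white px 339.0 271.0 (array([452.8, -28.3]), array([85.3, 43.9]), 29.3) top 0.1
 white px 388.0 289.0 (array([424.3, 108.5]), array([44.7, 46.9]), 41.4) top 0.078
from [ 0.4531 -0.0285  0.1808] 119.36 dyaw -0.06 n 2
[0.0003, -0.0006, 0.0439, 0, 0, np.float64(0.0005)]
[0.0003, -0.0006, 0.0439, 0, 0, np.float64(0.0005)]
```

A has not moved. I grasp it and lift.

Request:
send_rows(
  deltas=[
    [[0, -0.001, 0.035, 0, 0, 0, 0], [0, 0, 0.035, 0, 0, 0, 0], [0, 0, 0.018, 0, 0, 0, 0], [0, 0, 0, 0, 0, 0, 0], [0, 0, 0, 0, 0, 0, -1], [0, 0, 0, 0, 0, 0, -1], [0, 0, 0, 0, 0, 0, -1], [0, 0, 0, 0, 0, 0, -1]],
  ],
  squeeze=50,
)

```text
time_s: 21.28
position: [0.4542, -0.0302, 0.0938]
tool_rot: [[-0.872, -0.489, 0.002], [-0.489, 0.872, -0.0], [-0.002, -0.001, -1.0]]
ft_force: [0.0, 2.9, 6.9]
grip_width: 0.0152
gripper_force: 49.9
```

Request:
send_rows(
  deltas=[
    [[0, 0, -0.02, 0, 0, 0, -1], [0, 0, -0.05, 0, 0, 0, -1], [0, 0, -0.05, 0, 0, 0, -1], [0, 0, -0.05, 0, 0, 0, -1], [0, 0, 0, 0, 0, 0, -1]],
  ],
)

```text
time_s: 21.9
position: [0.4544, -0.0306, 0.266]
tool_rot: [[-0.872, -0.489, 0.007], [-0.489, 0.872, -0.002], [-0.005, -0.006, -1.0]]
ft_force: [0.2, 0.0, -3.9]
grip_width: 0.015
gripper_force: 49.5
```

```bash
python3 -c "
from plan import *
plan(.6472,.1123,.262,93.83)"
```

```text
from [ 0.4544 -0.0306  0.266 ] 119.29 dyaw -25.46 n 5
[-0.0476, 0.0061, 0.0008, 0, 0, np.float64(0.0889)]
[-0.0469, 0.0103, 0.0008, 0, 0, np.float64(0.0889)]
[-0.0458, 0.0144, 0.0008, 0, 0, np.float64(0.0889)]
[-0.0443, 0.0184, 0.0008, 0, 0, np.float64(0.0889)]
[-0.0425, 0.0222, 0.0008, 0, 0, np.float64(0.0889)]
```

Request:
send_rows(
  deltas=[
    [[-0.0475, 0.006, 0, 0, 0, 0.089, -1], [-0.047, 0.0105, 0, 0, 0, 0.089, -1], [-0.046, 0.0145, 0, 0, 0, 0.089, -1], [-0.0445, 0.0185, 0, 0, 0, 0.089, -1], [-0.0425, 0.022, 0, 0, 0, 0.089, -1], [0, 0, 0, 0, 0, 0, -1], [0, 0, 0, 0, 0, 0, -1], [0, 0, 0, 0, 0, 0, -1]],
  ],
)

```text
time_s: 22.9
position: [0.646, 0.1121, 0.2627]
tool_rot: [[-0.998, -0.066, -0.001], [-0.066, 0.998, -0.0], [0.001, -0.0, -1.0]]
ft_force: [0.3, 1.0, -1.9]
grip_width: 0.0154
gripper_force: 49.5
```

```bash
python3 - <<'E'
from slots import *; from plan import plan
o=telemetry.observe(); p=o['position']; print(o['tool_rot'].round(4))
d=grab('scene');P=d['P'];z=P[...,2]; q=P[...,:2]-p[:2]; xp=q@ax; yp=q@ay
for lo,hi in((.165,.225),(.222,.24)):
    m=(z>lo)&(z<hi)&(abs(xp)<.06)&(abs(yp)<.05)
    print(lo,m.sum(),'xp',np.percentile(xp[m],[1,99]).round(4),'yp',np.percentile(yp[m],[1,99]).round(4),'z',np.percentile(z[m],[1,99]).round(4),rect(P[m]))
save(d,'held',(220,130,440,350),2.6)
plan(.6472,.1123,.13,93.83)
E
```

```text
[[-9.978e-01 -6.560e-02 -7.000e-04]
 [-6.560e-02  9.978e-01 -1.000e-04]
 [ 7.000e-04 -1.000e-04 -1.000e+00]]
0.165 525 xp [-0.0402  0.0395] yp [-0.0196  0.025 ] z [0.1692 0.2249] (array([645. , 114.2]), array([81.2, 46. ]), 3.9)
0.222 342 xp [-0.0274  0.039 ] yp [-0.0193  0.0244] z [0.2223 0.2399] (array([648.5, 114.3]), array([73.6, 45.8]), 4.7)
from [0.6461 0.1121 0.263 ] 93.76 dyaw 0.07 n 3
[-0.0004, 0.0, 0.0443, 0, 0, np.float64(-0.0004)]
[-0.0004, 0.0, 0.0443, 0, 0, np.float64(-0.0004)]
[-0.0004, 0.0, 0.0443, 0, 0, np.float64(-0.0004)]
```

View pics/held.png

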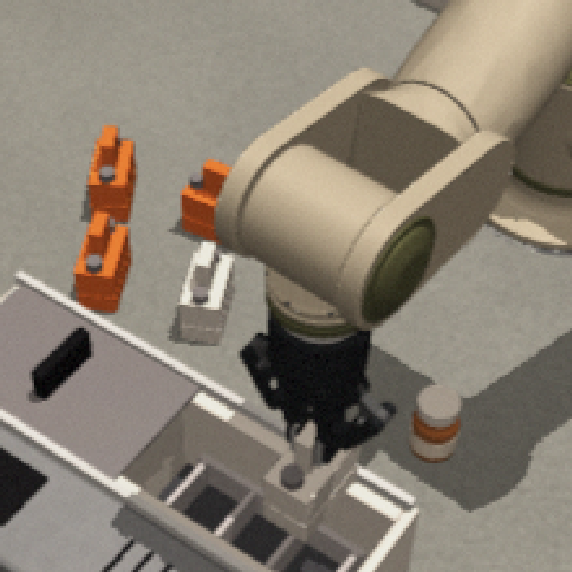

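The held cartridge (crop px (305,490)) hangs upright and is centred on the tool over the last slot. Cartridge B is still in place at (203,295).

Request:
send_rows(
  deltas=[
    [[-0.001, 0, 0.04, 0, 0, 0, -1], [0, 0, 0.04, 0, 0, 0, -1], [0, 0, 0.025, 0, 0, 0, -1], [0, 0, 0.01, 0, 0, 0, -1], [0, 0, 0.01, 0, 0, 0, -1], [0, 0, 0.01, 0, 0, 0, -1], [0, 0, 0, 0, 0, 0, -1]],
  ],
)

```text
time_s: 23.82
position: [0.6564, 0.1129, 0.1388]
tool_rot: [[-0.997, -0.065, 0.033], [-0.065, 0.998, 0.002], [-0.033, -0.001, -0.999]]
ft_force: [19.7, 4.9, 30.5]
grip_width: 0.0153
gripper_force: 59.5
```

Request:
send_rows(
  deltas=[
    [[0, 0, 0.006, 0, 0, 0, -1], [0, 0, 0.005, 0, 0, 0, -1], [0, 0, 0.003, 0, 0, 0, -1], [0, 0, 0, 0, 0, 0, -1]],
  ],
)

```text
time_s: 24.32
position: [0.662, 0.1129, 0.1304]
tool_rot: [[-0.997, -0.065, 0.052], [-0.065, 0.998, 0.002], [-0.052, -0.001, -0.999]]
ft_force: [34.6, 6.1, 48.7]
grip_width: 0.0151
gripper_force: 66.9
```

Request:
send_rows(
  deltas=[
    [[0, 0, -0.02, 0, 0, 0, -1], [0, 0, -0.03, 0, 0, 0, -1], [0, 0, -0.05, 0, 0, 0, -1], [0, 0, -0.05, 0, 0, 0, -1], [0, 0, 0, 0, 0, 0, -1], [0, 0, 0, 0, 0, 0, -1]],
  ],
)

```text
time_s: 25.08
position: [0.6472, 0.1126, 0.2636]
tool_rot: [[-0.998, -0.066, -0.001], [-0.066, 0.998, -0.0], [0.001, 0.0, -1.0]]
ft_force: [-0.4, -0.2, -3.1]
grip_width: 0.0152
gripper_force: 59.8
```

```bash
python3 - <<'E'
from slots import *
o=telemetry.observe(); p=o['position']; print(p,o['tool_rot'].round(4).tolist(),o['ft_force'])
for n in('scene','top'):
    d=grab(n);P=d['P'];z=P[...,2]; q=P[...,:2]-p[:2]; xp=q@ax; yp=q@ay
    m=(z>.165)&(z<.23)&(abs(xp)<.06)&(abs(yp)<.05)
    print(n,m.sum(),'xp',np.percentile(xp[m],[1,99]).round(4),'yp',np.percentile(yp[m],[1,99]).round(4),'z',np.percentile(z[m],[1,99]).round(4),rect(P[m]))
    if n=='scene':
        # bottom edge z along length on camera-facing faces
        for a in np.arange(-.04,.04,.01):
            k=m&(xp>a)&(xp<a+.01); print(round(a,3),np.percentile(z[k],[1,99]).round(4), end=' ')
    if n=='scene': save(d,'held2',(250,200,420,400),3)
    # compartment walls inner faces, rail: slot x-profile
    q=P[...,:2]-O; xp=q@ax; yp=q@ay
    for y0 in(.045,.104):
        m=(abs(yp-y0)<.02)&(abs(xp)<.08)&(z<.15); b=np.arange(-.076,.076,.004)
        print('\n x',y0,[(round(float(e),3),round(float(np.median(z[m&(xp>=e)&(xp<e+.004)])),3)) for e in b if (m&(xp>=e)&(xp<e+.004)).any()])
E
```

```text
[0.64724899 0.11264427 0.26355229] [[-0.9978, -0.066, -0.0006], [-0.066, 0.9978, -0.0], [0.0006, 0.0, -1.0]] [-0.43811232 -0.16378971 -3.11163799]
scene 534 xp [-0.0459  0.0371] yp [-0.0192  0.0246] z [0.1705 0.2297] (array([640.9, 115.2]), array([88.9, 46.1]), 2.0)
-0.04 [0.1778 0.227 ] -0.03 [0.179  0.2271] -0.02 [0.1787 0.2291] -0.01 [0.1777 0.2272] 0.0 [0.1741 0.2296] 0.01 [0.173 0.23 ] 0.02 [0.1666 0.2296] 0.03 [0.189  0.2289] 
 x 0.045 [(-0.076, 0.136), (-0.072, 0.139), (-0.068, 0.138), (-0.064, 0.132), (-0.06, 0.127), (-0.056, 0.127), (-0.052, 0.094), (-0.048, 0.09), (-0.044, 0.041), (-0.04, 0.032), (-0.036, 0.019), (-0.032, 0.019), (-0.028, 0.019), (-0.024, 0.019), (-0.02, 0.02), (-0.016, 0.018), (-0.012, 0.018), (-0.008, 0.019), (-0.004, 0.018), (0.0, 0.02), (0.052, 0.125), (0.056, 0.126), (0.06, 0.127), (0.064, 0.13), (0.068, 0.138), (0.072, 0.139)]

 x 0.104 [(-0.076, 0.136), (-0.072, 0.14), (-0.068, 0.138), (-0.064, 0.13), (-0.06, 0.128), (-0.056, 0.128), (-0.052, 0.12), (-0.048, 0.106), (-0.044, 0.029), (-0.04, 0.029), (-0.036, 0.019), (-0.032, 0.02), (-0.028, 0.02), (-0
[... 177 characters left out ...]
.072, 0.138)]Traceback (most recent call last):
  File "<stdin>", line 6, in <module>
    return _quantile_unchecked(
        a, q, axis, out, overwrite_input, method, keepdims, weights)
    return _ureduce(a,
                    func=_quantile_ureduce_func,
    ...<5 lines>...
                    overwrite_input=overwrite_input,
                    method=method)
    r = func(a, **kwargs)
    result = _quantile(arr,
                       quantiles=q,
    ...<2 lines>...
                       out=out,
                       weights=wgt)
    slices_having_nans = np.isnan(arr[-1, ...])
                                  ~~~^^^^^^^^^
IndexError: index -1 is out of bounds for axis 0 with size 0
```

View pics/held2.png

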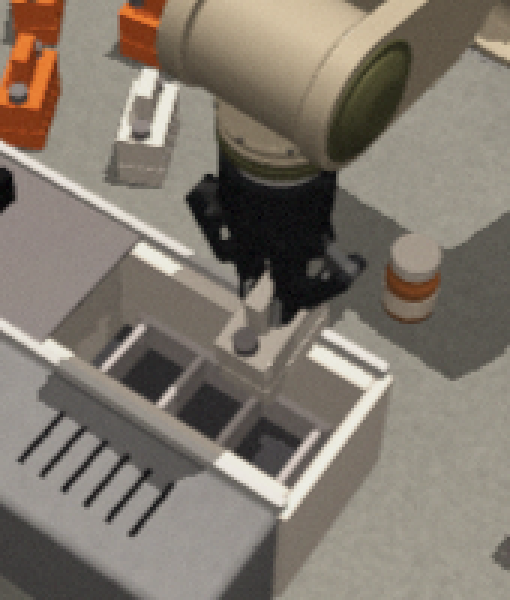

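The crop shows the held cartridge now pitched in the grip. It caught on a guide while the arm was descending fast. I'll stand it on the bench again to level it, re-grasp, and lower it slowly.

```bash
python3 -c "
from plan import *
plan(.46,-.01,.262,93.83)"
```

```text
from [0.6472 0.1127 0.2624] 93.78 dyaw 0.05 n 5
[0.039, -0.022, 0.0001, 0, 0, np.float64(-0.0002)]
[0.039, -0.022, 0.0001, 0, 0, np.float64(-0.0002)]
[0.039, -0.022, 0.0001, 0, 0, np.float64(-0.0002)]
[0.039, -0.022, 0.0001, 0, 0, np.float64(-0.0002)]
[0.039, -0.022, 0.0001, 0, 0, np.float64(-0.0002)]
```

Request:
send_rows(
  deltas=[
    [[0.039, -0.022, 0, 0, 0, 0, -1], [0.039, -0.022, 0, 0, 0, 0, -1], [0.039, -0.022, 0, 0, 0, 0, -1], [0.039, -0.022, 0, 0, 0, 0, -1], [0.039, -0.022, 0, 0, 0, 0, -1], [0, 0, 0, 0, 0, 0, -1], [0, 0, 0.05, 0, 0, 0, -1], [0, 0, 0.05, 0, 0, 0, -1], [0, 0, 0.04, 0, 0, 0, -1], [0, 0, 0.02, 0, 0, 0, -1], [0, 0, 0, 0, 0, 0, -1], [0, 0, 0, 0, 0, 0, -1]],
  ],
)

```text
time_s: 26.68
position: [0.461, -0.0098, 0.1044]
tool_rot: [[-0.998, -0.066, 0.001], [-0.066, 0.998, -0.0], [-0.001, -0.0, -1.0]]
ft_force: [0.5, -1.0, -2.5]
grip_width: 0.0155
gripper_force: 59.4
```

Request:
send_rows(
  deltas=[
    [[0, 0, 0.004, 0, 0, 0, -1], [0, 0, 0.004, 0, 0, 0, -1], [0, 0, 0, 0, 0, 0, -1]],
  ],
)

```text
time_s: 27.05
position: [0.4603, -0.0098, 0.0957]
tool_rot: [[-0.998, -0.066, -0.0], [-0.066, 0.998, 0.0], [0.0, 0.0, -1.0]]
ft_force: [-0.5, -0.4, -3.4]
grip_width: 0.0156
gripper_force: 59.5
```

Request:
send_rows(
  deltas=[
    [[0, 0, 0.003, 0, 0, 0, -1], [0, 0, 0.002, 0, 0, 0, -1], [0, 0, 0, 0, 0, 0, -1]],
  ],
)

```text
time_s: 27.42
position: [0.4604, -0.0098, 0.0946]
tool_rot: [[-0.998, -0.067, 0.003], [-0.067, 0.998, -0.001], [-0.003, -0.002, -1.0]]
ft_force: [-16.6, 1.6, 49.2]
grip_width: 0.0155
gripper_force: 67.2
```

Request:
send_rows(
  deltas=[
    [[0, 0, 0, 0, 0, 0, -0.1], [0, 0, 0, 0, 0, 0, -0.1], [0, 0, 0, 0, 0, 0, -0.1], [0, 0, 0, 0, 0, 0, -0.1], [0, 0, -0.04, 0, 0, 0, -0.1], [0, 0, -0.04, 0, 0, 0, -0.1], [0, 0, 0, 0, 0, 0, -0.1]],
  ],
)

```text
time_s: 28.3
position: [0.4614, -0.0101, 0.173]
tool_rot: [[-0.998, -0.066, 0.005], [-0.066, 0.998, -0.001], [-0.005, -0.002, -1.0]]
ft_force: [0.3, 0.3, -0.1]
grip_width: 0.0384
gripper_force: 0.0
```

```bash
python3 slots.py | grep -E "white|top|scene"; python3 - <<'E'
from slots import *
d=grab('scene');P=d['P'];z=P[...,2];X,Y=P[...,0],P[...,1]
m=(z>.03)&(z<.11)&(X>.39)&(X<.53)&(Y>-.08)&(Y<.06)
for lo in(.04,.085,.095):
    k=m&(z>lo); print(lo,rect(P[k]),np.percentile(z[k],[2,98]).round(3))
save(d,'re',(270,200,420,320),4)
E
```

```text
top
 white px 292.0 248.0 (array([403.1,  33.7]), array([191.1, 222.3]), 73.4) top 0.576
 white px 364.0 268.0 (array([ 435.3, -188.8]), array([80.7, 45.5]), 27.0) top 0.104
scene
 white px 374.0 164.0 (array([397.6,  15.4]), array([134.5, 228.1]), 73.7) top 0.571
 white px 299.0 239.0 (array([ 436.1, -185.4]), array([84.9, 44.5]), 28.6) top 0.101
 white px 388.0 289.0 (array([424.6, 109.5]), array([46.6, 45.7]), 8.4) top 0.077
0.04 (array([447.1,  -7.6]), array([84.7, 45.6]), 2.8) [0.041 0.101]
0.085 (array([448. ,  -8.1]), array([38.4, 19.2]), 5.3) [0.086 0.103]
0.095 (array([449.8,  -7.9]), array([35.4, 17.6]), 9.4) [0.095 0.103]
```

View pics/re.png

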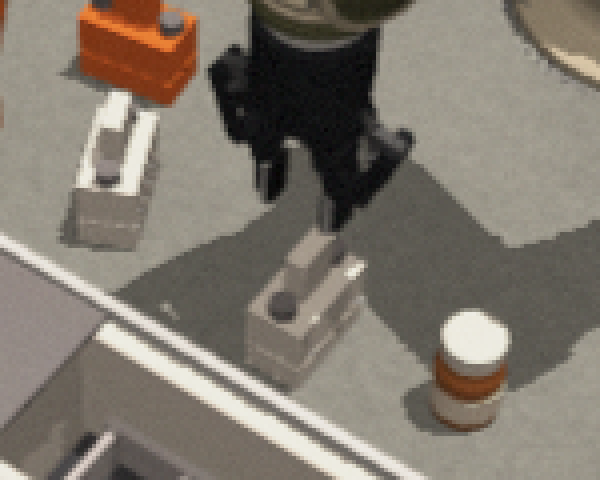

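The cartridge stands level again at crop px (305,310). It had slid about 13 mm along the pads. I re-grasp at its new centre.

Request:
send_rows(
  deltas=[
    [[0.014, 0.001, 0.03, 0, 0, 0, -0.1], [0, 0, 0.03, 0, 0, 0, -0.1], [0, 0, 0.018, 0, 0, 0, -0.1], [0, 0, 0, 0, 0, 0, -0.1], [0, 0, 0, 0, 0, 0, -0.1]],
  ],
)

```text
time_s: 29.08
position: [0.4464, -0.0098, 0.0929]
tool_rot: [[-0.998, -0.066, -0.0], [-0.066, 0.998, 0.0], [0.0, 0.0, -1.0]]
ft_force: [0.3, 0.1, -0.1]
grip_width: 0.0384
gripper_force: 0.0
```

Request:
send_rows(
  deltas=[
    [[0, 0, 0, 0, 0, 0, -1], [0, 0, 0, 0, 0, 0, -1], [0, 0, 0, 0, 0, 0, -1], [0, 0, -0.02, 0, 0, 0, -1], [0, 0, -0.05, 0, 0, 0, -1], [0, 0, -0.05, 0, 0, 0, -1], [0, 0, -0.05, 0, 0, 0, -1], [0, 0, 0, 0, 0, 0, -1]],
  ],
  squeeze=60,
)

```text
time_s: 30.08
position: [0.4471, -0.0099, 0.2656]
tool_rot: [[-0.998, -0.066, 0.006], [-0.066, 0.998, -0.002], [-0.006, -0.002, -1.0]]
ft_force: [-0.3, 0.7, -3.9]
grip_width: 0.0151
gripper_force: 61.2
```

```bash
python3 -c "
from plan import *
plan(.649,.1118,.262,93.83,6)"
```

```text
from [ 0.4471 -0.0099  0.2656] 93.8 dyaw 0.03 n 6
[-0.0349, 0.018, 0.0006, 0, 0, np.float64(-0.0001)]
[-0.0349, 0.018, 0.0006, 0, 0, np.float64(-0.0001)]
[-0.0349, 0.018, 0.0006, 0, 0, np.float64(-0.0001)]
[-0.0349, 0.018, 0.0006, 0, 0, np.float64(-0.0001)]
[-0.0349, 0.018, 0.0006, 0, 0, np.float64(-0.0001)]
[-0.0349, 0.018, 0.0006, 0, 0, np.float64(-0.0001)]
```

Then I lower it until its underside is just above the guides and measure there.

Request:
send_rows(
  deltas=[
    [[-0.035, 0.018, 0, 0, 0, 0, -1], [-0.035, 0.018, 0, 0, 0, 0, -1], [-0.035, 0.018, 0, 0, 0, 0, -1], [-0.035, 0.018, 0, 0, 0, 0, -1], [-0.035, 0.018, 0, 0, 0, 0, -1], [-0.035, 0.018, 0, 0, 0, 0, -1], [0, 0, 0, 0, 0, 0, -1], [0, 0, 0.02, 0, 0, 0, -1], [0, 0, 0.02, 0, 0, 0, -1], [0, 0, 0, 0, 0, 0, -1], [0, 0, 0, 0, 0, 0, -1]],
  ],
)

```text
time_s: 31.45
position: [0.6486, 0.1117, 0.2232]
tool_rot: [[-0.998, -0.066, 0.0], [-0.066, 0.998, -0.0], [-0.0, -0.0, -1.0]]
ft_force: [0.4, -0.6, -2.6]
grip_width: 0.0151
gripper_force: 60.9
```

```bash
cat > held.py <<'E'
from slots import *
o=telemetry.observe(); p=o['position']; print(p.round(4),o['ft_force'].round(1))
d=grab('scene');P=d['P'];z=P[...,2]; q=P[...,:2]-p[:2]; xp=q@ax; yp=q@ay
b=p[2]-.093
m=(z>b+.015)&(z<b+.065)&(abs(xp)<.06)&(abs(yp)<.05)&(z>.145)
print('cart xp',np.percentile(xp[m],[1,99]).round(4),'yp',np.percentile(yp[m],[1,99]).round(4),rect(P[m]))
m=(abs(xp+.04)<.03)&(abs(yp)<.02)&(z<.1)
q=P[...,:2]-O; print('tcp xp,yp',((p[:2]-O)@ax).round(4),((p[:2]-O)@ay).round(4))
E
python3 held.py
```

```text
[0.6486 0.1117 0.2232] [ 0.4 -0.6 -2.6]
cart xp [-0.0348  0.0417] yp [-0.0189  0.0245] (array([650.1, 113.6]), array([80.9, 46.6]), 5.0)
tcp xp,yp 0.0044 0.1617
```

Request:
send_rows(
  deltas=[
    [[0.001, 0, 0.02, 0, 0, 0, -1], [0, 0, 0.02, 0, 0, 0, -1], [0, 0, 0.015, 0, 0, 0, -1], [0, 0, 0.01, 0, 0, 0, -1], [0, 0, 0, 0, 0, 0, -1], [0, 0, 0, 0, 0, 0, -1]],
  ],
)

```text
time_s: 32.25
position: [0.6481, 0.1118, 0.1586]
tool_rot: [[-0.998, -0.066, 0.001], [-0.066, 0.998, -0.0], [-0.001, -0.0, -1.0]]
ft_force: [0.0, 0.1, -2.2]
grip_width: 0.015
gripper_force: 61.1
```

Request:
send_rows(
  deltas=[
    [[0, 0, 0.005, 0, 0, 0, -1], [0, 0, 0.005, 0, 0, 0, -1], [0, 0, 0.003, 0, 0, 0, -1], [0, 0, 0, 0, 0, 0, -1]],
  ],
)

```text
time_s: 32.75
position: [0.6476, 0.1119, 0.1445]
tool_rot: [[-0.998, -0.066, -0.001], [-0.066, 0.998, 0.0], [0.001, 0.0, -1.0]]
ft_force: [-0.2, 0.1, -3.3]
grip_width: 0.0154
gripper_force: 61.1
```

Request:
send_rows(
  deltas=[
    [[0, 0, 0.004, 0, 0, 0, -1], [0, 0, 0.004, 0, 0, 0, -1], [0, 0, 0.002, 0, 0, 0, -1], [0, 0, 0, 0, 0, 0, -1]],
  ],
)

```text
time_s: 33.25
position: [0.6477, 0.1118, 0.1346]
tool_rot: [[-0.998, -0.066, -0.0], [-0.066, 0.998, 0.0], [0.0, 0.0, -1.0]]
ft_force: [0.2, 0.2, -4.2]
grip_width: 0.0152
gripper_force: 61.1
```

Request:
send_rows(
  deltas=[
    [[0, 0, 0.004, 0, 0, 0, -1], [0, 0, 0.004, 0, 0, 0, -1], [0, 0, 0, 0, 0, 0, -1]],
  ],
)

```text
time_s: 33.62
position: [0.6475, 0.1118, 0.1263]
tool_rot: [[-0.998, -0.066, -0.001], [-0.066, 0.998, -0.0], [0.001, 0.0, -1.0]]
ft_force: [-0.3, 0.3, -3.0]
grip_width: 0.0148
gripper_force: 61.1
```

Request:
send_rows(
  deltas=[
    [[0, 0, 0.005, 0, 0, 0, -1], [0, 0, 0.004, 0, 0, 0, -1], [0, 0, 0.003, 0, 0, 0, -1], [0, 0, 0, 0, 0, 0, -1]],
  ],
)

```text
time_s: 34.12
position: [0.6476, 0.1118, 0.1145]
tool_rot: [[-0.998, -0.066, -0.001], [-0.066, 0.998, 0.0], [0.001, 0.0, -1.0]]
ft_force: [-0.5, 0.7, -2.8]
grip_width: 0.015
gripper_force: 61.1
```

Request:
send_rows(
  deltas=[
    [[0, 0, 0, 0, 0, 0, -0.2], [0, 0, 0, 0, 0, 0, -0.2], [0, 0, 0, 0, 0, 0, -0.2], [0, 0, -0.02, 0, 0, 0, -0.2], [0, 0, -0.05, 0, 0, 0, -0.2], [0, 0, -0.05, 0, 0, 0, -0.2], [0, 0, -0.02, 0, 0, 0, -0.2], [0.05, 0, 0, 0, 0, 0, -0.1], [0.05, 0.02, 0, 0, 0, 0, -0.1], [0.05, 0.05, 0, 0, 0, 0, -0.1], [0.05, 0.05, 0, 0, 0, 0, -0.1], [0.02, 0.05, 0, 0, 0, 0, -0.1]],
  ],
)

```text
time_s: 35.62
position: [0.4273, 0.2569, 0.2556]
tool_rot: [[-0.998, -0.066, 0.001], [-0.066, 0.998, 0.0], [-0.001, 0.0, -1.0]]
ft_force: [0.6, 0.4, -0.2]
grip_width: 0.0384
gripper_force: 0.0
```

```bash
python3 slots.py a; python3 -c "
from plan import *
plan(.4355,-.1868,.2,118.8)"
```

```text
top
 slotfin px 249.0 183.0 41 yp,xp 0.2229 0.01 (array([650.1, 172.9]), array([79.9,  3.9]), 4.2)
 slotfin px 269.0 185.0 71 yp,xp 0.161 0.0047 (array([648.9, 110.5]), array([37.4, 15.7]), 1.2)
 slotfin px 248.0 199.0 8 yp,xp 0.2224 -0.0416 (array([598.7, 168.8]), array([13.1,  3.8]), 7.2)
 white px 209.0 253.0 (array([384.2, 180.5]), array([168.6,  41.1]), 1.1) top 0.566
 white px 364.0 268.0 (array([ 435.5, -188.4]), array([80.1, 44.7]), 28.8) top 0.104
 white px 265.0 264.0 (array([421. , 104.4]), array([44.3, 43.7]), 77.4) top 0.084
 handle (array([ 666.6, -162.5]), array([70.6, 12.7]), 4.6) yp -0.113
scene
 slotfin px 333.0 310.0 526 yp,xp 0.1125 -0.0435 (array([600.1,  59.2]), array([ 12.4, 224.4]), 1.6)
 slotfin px 337.0 337.0 158 yp,xp 0.1636 0.0047 (array([648.7, 114.5]), array([37. , 18.7]), 0.4)
 white px 475.0 133.0 (array([362. , 185.5]), array([123.7,  29.1]), 0.3) top 0.563
 white px 299.0 239.0 (array([ 435.3, -185.4]), array([85. , 44.9]), 28.9) top 0.101
 white px 388.0 289.0 (array([424.5, 108.7]), array([47.8, 44.4]), 79.0) top 0.077
 handle (array([ 666.9, -160.6]), array([72.7, 16.8]), 2.7) yp -0.1088
from [0.4268 0.2593 0.2555] 94.08 dyaw 24.72 n 9
[0.0026, -0.0495, 0.0062, 0, 0, np.float64(-0.0479)]
[0.0049, -0.0493, 0.0062, 0, 0, np.float64(-0.0479)]
[0.0073, -0.049, 0.0062, 0, 0, np.float64(-0.0479)]
[0.0096, -0.0486, 0.0062, 0, 0, np.float64(-0.0479)]
[0.0119, -0.0481, 0.0062, 0, 0, np.float64(-0.0479)]
[0.0142, -0.0475, 0.0062, 0, 0, np.float64(-0.0479)]
[0.0165, -0.0468, 0.0062, 0, 0, np.float64(-0.0479)]
[0.0187, -0.0459, 0.0062, 0, 0, np.float64(-0.0479)]
[0.0209, -0.045, 0.0062, 0, 0, np.float64(-0.0479)]
```

Request:
send_rows(
  deltas=[
    [[0.0025, -0.0495, 0.006, 0, 0, -0.048, -0.1], [0.005, -0.0495, 0.006, 0, 0, -0.048, -0.1], [0.0075, -0.049, 0.006, 0, 0, -0.048, -0.1], [0.0095, -0.0485, 0.006, 0, 0, -0.048, -0.1], [0.012, -0.048, 0.006, 0, 0, -0.048, -0.1], [0.014, -0.0475, 0.006, 0, 0, -0.048, -0.1], [0.0165, -0.047, 0.006, 0, 0, -0.048, -0.1], [0.0185, -0.046, 0.006, 0, 0, -0.048, -0.1], [0.021, -0.045, 0.006, 0, 0, -0.048, -0.1], [0, 0, 0, 0, 0, 0, -0.1], [0, 0, 0, 0, 0, 0, -0.1]],
  ],
)

```text
time_s: 37.1
position: [0.436, -0.1901, 0.2009]
tool_rot: [[-0.879, -0.477, -0.0], [-0.477, 0.879, 0.0], [-0.0, 0.0, -1.0]]
ft_force: [-0.1, 0.5, -0.2]
grip_width: 0.0385
gripper_force: 0.0
```

```bash
python3 slots.py | grep -E "white|scene"; python3 -c "
from plan import *
plan(.4354,-.1873,.093,118.8)"
```

```text
white px 362.0 258.0 (array([ 407.3, -166.7]), array([156.7, 353.6]), 39.1) top 0.586
 white px 247.0 267.0 (array([371.2,  88.1]), array([142.3, 114.2]), 0.1) top 0.7
scene
 white px 454.0 57.0 (array([324.4,  92.5]), array([117.7,  48.8]), 90.0) top 0.696
 white px 322.0 126.0 (array([ 405.6, -226.4]), array([208.3, 418.4]), 0.5) top 0.581
 white px 299.0 239.0 (array([ 435.7, -185.1]), array([84.5, 44.7]), 28.6) top 0.101
 white px 388.0 289.0 (array([424.9, 108.6]), array([45.7, 43.8]), 82.5) top 0.078
from [ 0.4362 -0.1894  0.2011] 118.59 dyaw 0.21 n 2
[-0.0001, 0.0011, 0.054, 0, 0, np.float64(-0.0018)]
[-0.0001, 0.0011, 0.054, 0, 0, np.float64(-0.0018)]
```

Request:
send_rows(
  deltas=[
    [[0, 0.002, 0.04, 0, 0, -0.003, -0.1], [0, 0, 0.04, 0, 0, 0, -0.1], [0, 0, 0.02, 0, 0, 0, -0.1], [0, 0, 0.008, 0, 0, 0, -0.1], [0, 0, 0, 0, 0, 0, -0.1], [0, 0, 0, 0, 0, 0, -1], [0, 0, 0, 0, 0, 0, -1], [0, 0, 0, 0, 0, 0, -1], [0, 0, 0, 0, 0, 0, -1]],
  ],
)

```text
time_s: 38.33
position: [0.4356, -0.1884, 0.0938]
tool_rot: [[-0.877, -0.481, 0.001], [-0.481, 0.877, -0.001], [-0.001, -0.001, -1.0]]
ft_force: [-0.4, 2.4, 7.0]
grip_width: 0.0151
gripper_force: 59.2
```

Request:
send_rows(
  deltas=[
    [[0, 0, -0.02, 0, 0, 0, -1], [0, 0, -0.05, 0, 0, 0, -1], [0, 0, -0.05, 0, 0, 0, -1], [0, 0, -0.05, 0, 0, 0, -1], [0, 0, 0, 0, 0, 0, -1]],
  ],
)

```text
time_s: 38.95
position: [0.436, -0.189, 0.2662]
tool_rot: [[-0.877, -0.481, 0.006], [-0.481, 0.877, -0.005], [-0.003, -0.007, -1.0]]
ft_force: [-0.0, 0.4, -2.8]
grip_width: 0.0148
gripper_force: 59.3
```

```bash
python3 -c "
from plan import *
plan(.652,.0545,.265,93.83,8)"
```

```text
from [ 0.436  -0.189   0.2662] 118.72 dyaw -24.89 n 8
[-0.0383, 0.0137, 0.0001, 0, 0, np.float64(0.0543)]
[-0.0375, 0.0158, 0.0001, 0, 0, np.float64(0.0543)]
[-0.0366, 0.0178, 0.0001, 0, 0, np.float64(0.0543)]
[-0.0356, 0.0197, 0.0001, 0, 0, np.float64(0.0543)]
[-0.0344, 0.0217, 0.0001, 0, 0, np.float64(0.0543)]
[-0.0332, 0.0235, 0.0001, 0, 0, np.float64(0.0543)]
[-0.0319, 0.0253, 0.0001, 0, 0, np.float64(0.0543)]
[-0.0305, 0.027, 0.0001, 0, 0, np.float64(0.0543)]
```

Request:
send_rows(
  deltas=[
    [[-0.0385, 0.0135, 0, 0, 0, 0.0545, -1], [-0.0375, 0.016, 0, 0, 0, 0.0545, -1], [-0.0365, 0.018, 0, 0, 0, 0.0545, -1], [-0.0355, 0.0195, 0, 0, 0, 0.0545, -1], [-0.0345, 0.0215, 0, 0, 0, 0.054, -1], [-0.033, 0.0235, 0, 0, 0, 0.054, -1], [-0.032, 0.0255, 0, 0, 0, 0.054, -1], [-0.0305, 0.027, 0, 0, 0, 0.054, -1], [0, 0, 0.02, 0, 0, 0, -1], [0, 0, 0.02, 0, 0, 0, -1], [0, 0, 0, 0, 0, 0, -1], [0, 0, 0, 0, 0, 0, -1]],
  ],
)

```text
time_s: 40.45
position: [0.6514, 0.055, 0.223]
tool_rot: [[-0.998, -0.067, 0.0], [-0.067, 0.998, -0.0], [-0.0, -0.0, -1.0]]
ft_force: [0.6, 1.1, -2.4]
grip_width: 0.0153
gripper_force: 59.1
```

```bash
python3 held.py; python3 -c "
from plan import *
plan(.652,.0538,.16,93.83,3)"
```

```text
[0.6514 0.055  0.223 ] [ 0.6  1.1 -2.4]
cart xp [-0.0376  0.0402] yp [-0.0182  0.0249] (array([651.2,  57.5]), array([82.2, 45.3]), 3.9)
tcp xp,yp 0.0034 0.105
from [0.6515 0.0549 0.2234] 93.84 dyaw -0.01 n 3
[-0.0001, -0.0004, 0.0211, 0, 0, np.float64(0.0)]
[-0.0001, -0.0004, 0.0211, 0, 0, np.float64(0.0)]
[-0.0001, -0.0004, 0.0211, 0, 0, np.float64(0.0)]
```

Request:
send_rows(
  deltas=[
    [[-0.0015, -0.001, 0.02, 0, 0, 0, -1], [0, 0, 0.02, 0, 0, 0, -1], [0, 0, 0.015, 0, 0, 0, -1], [0, 0, 0.01, 0, 0, 0, -1], [0, 0, 0, 0, 0, 0, -1], [0, 0, 0, 0, 0, 0, -1]],
  ],
)

```text
time_s: 41.25
position: [0.6532, 0.0542, 0.1586]
tool_rot: [[-0.998, -0.067, 0.001], [-0.067, 0.998, -0.0], [-0.001, -0.0, -1.0]]
ft_force: [-0.5, 0.1, -2.9]
grip_width: 0.0151
gripper_force: 59.2
```

Request:
send_rows(
  deltas=[
    [[0, 0, 0.005, 0, 0, 0, -1], [0, 0, 0.005, 0, 0, 0, -1], [0, 0, 0.003, 0, 0, 0, -1], [0, 0, 0, 0, 0, 0, -1]],
  ],
)

```text
time_s: 41.75
position: [0.6528, 0.0542, 0.1445]
tool_rot: [[-0.998, -0.067, -0.001], [-0.067, 0.998, 0.0], [0.001, 0.0, -1.0]]
ft_force: [0.1, -0.2, -2.3]
grip_width: 0.0154
gripper_force: 59.2
```

Request:
send_rows(
  deltas=[
    [[0, 0, 0.004, 0, 0, 0, -1], [0, 0, 0.002, 0, 0, 0, -1], [0, 0, 0, 0, 0, 0, -1]],
  ],
)

```text
time_s: 42.12
position: [0.6528, 0.0542, 0.1386]
tool_rot: [[-0.998, -0.067, -0.0], [-0.067, 0.998, 0.0], [0.0, 0.0, -1.0]]
ft_force: [0.3, 1.0, -2.9]
grip_width: 0.0152
gripper_force: 59.2
```

No contact, so it is in the slot. I keep lowering it slowly.

Request:
send_rows(
  deltas=[
    [[0, 0, 0.005, 0, 0, 0, -1], [0, 0, 0.005, 0, 0, 0, -1], [0, 0, 0.005, 0, 0, 0, -1], [0, 0, 0.005, 0, 0, 0, -1], [0, 0, 0.003, 0, 0, 0, -1], [0, 0, 0, 0, 0, 0, -1]],
  ],
)

```text
time_s: 42.88
position: [0.6528, 0.0542, 0.1156]
tool_rot: [[-0.998, -0.067, -0.0], [-0.067, 0.998, 0.0], [0.0, 0.0, -1.0]]
ft_force: [0.4, -0.1, -2.9]
grip_width: 0.0158
gripper_force: 59.2
```

Request:
send_rows(
  deltas=[
    [[0, 0, 0, 0, 0, 0, -0.2], [0, 0, 0, 0, 0, 0, -0.2], [0, 0, 0, 0, 0, 0, -0.2], [0, 0, -0.02, 0, 0, 0, -0.2], [0, 0, -0.05, 0, 0, 0, -0.2], [0, 0, -0.05, 0, 0, 0, -0.2], [0, 0, -0.02, 0, 0, 0, -0.2], [0.05, 0, 0, 0, 0, 0, -0.1], [0.05, 0.05, 0, 0, 0, 0, -0.1], [0.05, 0.05, 0, 0, 0, 0, -0.1], [0.05, 0.05, 0, 0, 0, 0, -0.1], [0.02, 0.05, 0, 0, 0, 0, -0.1]],
  ],
)

```text
time_s: 44.38
position: [0.4364, 0.2237, 0.2565]
tool_rot: [[-0.998, -0.067, 0.001], [-0.067, 0.998, 0.0], [-0.001, 0.0, -1.0]]
ft_force: [1.7, 0.3, -0.3]
grip_width: 0.0382
gripper_force: 0.0
```

```bash
python3 slots.py b; python3 - <<'E'
from slots import *
for n in('top','scene'):
    d=grab(n);P=d['P'];z=P[...,2]; q=P[...,:2]-O; xp=q@ax; yp=q@ay
    for y0 in(.103,.162):
        for s in(-1,1):
            m=(abs(yp-y0-(.002 if n=='scene' else 0))<.006)&(s*(xp-.004)>.002)&(s*(xp-.004)<.016)&(z>.09)
            print(n,y0,s,'fin top z',np.median(z[m]).round(4),m.sum())
E
```

```text
top
 slotfin px 249.0 187.0 47 yp,xp 0.2225 -0.0017 (array([638.5, 171.8]), array([96.5,  3.8]), 4.3)
 slotfin px 269.0 185.0 79 yp,xp 0.1617 0.0098 (array([654. , 111.7]), array([48.3, 17.3]), 2.9)
 slotfin px 289.0 186.0 78 yp,xp 0.1033 0.0065 (array([654.6,  54. ]), array([44.7, 15.8]), 5.3)
 white px 217.0 245.0 (array([396.8, 167.4]), array([193.7,  65.6]), 0.3) top 0.574
 white px 265.0 264.0 (array([420.8, 104. ]), array([44.1, 44.5]), 85.4) top 0.084
 handle (array([ 664.7, -163.3]), array([70.5, 13.4]), 3.6) yp -0.1131
scene
 slotfin px 333.0 310.0 515 yp,xp 0.1127 -0.0434 (array([599.6,  59.3]), array([ 12.8, 223.9]), 1.3)
 slotfin px 317.0 324.0 149 yp,xp 0.1069 0.0039 (array([651.7,  57. ]), array([39.3, 16.9]), 5.2)
 slotfin px 337.0 337.0 152 yp,xp 0.1644 0.0047 (array([648.8, 114.3]), array([35.9, 17.9]), 4.7)
 white px 457.0 147.0 (array([396.9, 173.7]), array([194. ,  54.8]), 0.9) top 0.571
 white px 425.0 239.0 (array([440.2, 182.1]), array([33.6, 35.3]), 0.6) top 0.372
 white px 388.0 289.0 (array([423.9, 108.6]), array([45.9, 45. ]), 1.7) top 0.077
 handle (array([ 668.3, -161.2]), array([69.9, 18.4]), 4.6) yp -0.1088
top 0.103 -1 fin top z 0.1213 18
top 0.103 1 fin top z 0.1237 19
top 0.162 -1 fin top z 0.12 17
top 0.162 1 fin top z 0.1189 20
scene 0.103 -1 fin top z 0.1191 24
scene 0.103 1 fin top z 0.1179 27
scene 0.162 -1 fin top z 0.1181 28
scene 0.162 1 fin top z 0.1183 30
```

View pics/b_scene.png

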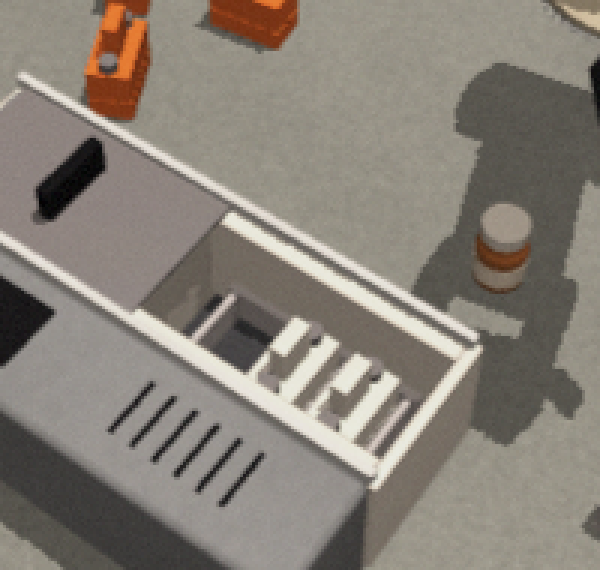

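Both fresh cartridges stand level and seated in slots 1 and 2 (crop px (300,350), (360,385)), and the bench holds no other white cartridge. Now I shut the cover.

```bash
python3 -c "
from plan import *
plan(.667,-.163,.25,93.83,9)"
```

```text
from [0.4382 0.2233 0.2562] 93.96 dyaw -0.13 n 9
[-0.0224, -0.0446, 0.0007, 0, 0, np.float64(0.0003)]
[-0.0224, -0.0446, 0.0007, 0, 0, np.float64(0.0003)]
[-0.0224, -0.0446, 0.0007, 0, 0, np.float64(0.0003)]
[-0.0224, -0.0446, 0.0007, 0, 0, np.float64(0.0003)]
[-0.0224, -0.0446, 0.0007, 0, 0, np.float64(0.0003)]
[-0.0225, -0.0445, 0.0007, 0, 0, np.float64(0.0003)]
[-0.0225, -0.0445, 0.0007, 0, 0, np.float64(0.0003)]
[-0.0225, -0.0445, 0.0007, 0, 0, np.float64(0.0003)]
[-0.0225, -0.0445, 0.0007, 0, 0, np.float64(0.0003)]
```

Request:
send_rows(
  deltas=[
    [[-0.0225, -0.0445, 0.001, 0, 0, 0, 0.2], [-0.0225, -0.0445, 0.001, 0, 0, 0, 0.2], [-0.0225, -0.0445, 0.001, 0, 0, 0, 0.2], [-0.0225, -0.0445, 0.001, 0, 0, 0, 0.2], [-0.0225, -0.0445, 0, 0, 0, 0, 0.2], [-0.0225, -0.0445, 0, 0, 0, 0, 0.2], [-0.0225, -0.0445, 0, 0, 0, 0, 0.2], [-0.0225, -0.0445, 0, 0, 0, 0, 0.2], [-0.0225, -0.0445, 0, 0, 0, 0, 0.2], [0, 0, 0, 0, 0, 0, 0.2], [0, 0, 0, 0, 0, 0, 0.2]],
  ],
)

```text
time_s: 45.95
position: [0.6671, -0.1642, 0.2514]
tool_rot: [[-0.998, -0.066, -0.001], [-0.066, 0.998, 0.0], [0.001, 0.0, -1.0]]
ft_force: [0.6, 0.6, 0.0]
grip_width: 0.0511
gripper_force: 0.0
```

Request:
send_rows(
  deltas=[
    [[0, 0, 0.04, 0, 0, 0, 0.2], [0, 0, 0.025, 0, 0, 0, 0.2], [0, 0, 0.012, 0, 0, 0, 0.2], [0, 0, 0, 0, 0, 0, 0.2], [0, 0, 0, 0, 0, 0, 0.2]],
  ],
  squeeze=40,
)

```text
time_s: 46.58
position: [0.6678, -0.1632, 0.1763]
tool_rot: [[-0.998, -0.067, 0.002], [-0.067, 0.998, -0.001], [-0.002, -0.001, -1.0]]
ft_force: [0.2, 0.6, 0.9]
grip_width: 0.0516
gripper_force: 0.0
```

Request:
send_rows(
  deltas=[
    [[0, 0, 0.002, 0, 0, 0, -1], [0, 0, 0, 0, 0, 0, -1], [0, 0, 0, 0, 0, 0, -1], [0, 0, 0, 0, 0, 0, -1], [0, 0.015, 0, 0, 0, 0, -1], [0, 0.025, 0, 0, 0, 0, -1], [0, 0.03, 0, 0, 0, 0, -1], [0, 0.03, 0, 0, 0, 0, -1], [0, 0.03, 0, 0, 0, 0, -1], [0, 0.03, 0, 0, 0, 0, -1], [0, 0.03, 0, 0, 0, 0, -1], [0, 0.01, 0, 0, 0, 0, -1]],
  ],
)

```text
time_s: 48.08
position: [0.654, 0.039, 0.1732]
tool_rot: [[-0.998, -0.07, 0.002], [-0.07, 0.998, 0.0], [-0.002, -0.0, -1.0]]
ft_force: [3.8, -2.5, 3.1]
grip_width: 0.0134
gripper_force: 40.4
```

Request:
send_rows(
  deltas=[
    [[0, 0.008, 0, 0, 0, 0, -1], [0, 0.005, 0, 0, 0, 0, -1], [0, 0.004, 0, 0, 0, 0, -1], [0, 0.003, 0, 0, 0, 0, -1], [0, 0, 0, 0, 0, 0, -1]],
  ],
)

```text
time_s: 48.7
position: [0.6529, 0.0562, 0.1732]
tool_rot: [[-0.998, -0.067, 0.001], [-0.067, 0.998, 0.0], [-0.001, 0.0, -1.0]]
ft_force: [2.5, 1.2, 5.1]
grip_width: 0.0134
gripper_force: 40.7
```

Request:
send_rows(
  deltas=[
    [[0, 0.003, 0, 0, 0, 0, -1], [0, 0.003, 0, 0, 0, 0, -1], [0, 0.002, 0, 0, 0, 0, -1], [0, 0, 0, 0, 0, 0, -1]],
  ],
)

```text
time_s: 49.2
position: [0.6528, 0.0583, 0.1732]
tool_rot: [[-0.998, -0.063, 0.001], [-0.063, 0.998, -0.009], [-0.0, -0.009, -1.0]]
ft_force: [3.1, -25.5, 4.4]
grip_width: 0.0134
gripper_force: 41.1
```

At the shut stop (25 N). I relax, release and withdraw.

Request:
send_rows(
  deltas=[
    [[0, -0.003, 0, 0, 0, 0, -1], [0, -0.002, 0, 0, 0, 0, -1], [0, 0, 0, 0, 0, 0, 0.2], [0, 0, 0, 0, 0, 0, 0.2], [0, 0, 0, 0, 0, 0, 0.2], [0, 0, -0.03, 0, 0, 0, 0.2], [0, 0, -0.05, 0, 0, 0, 0.2], [0.03, 0.02, -0.02, 0, 0, 0, 0.2], [0.05, 0.03, 0, 0, 0, 0, 0.2], [0.05, 0.04, 0, 0, 0, 0, 0.2], [0.05, 0.04, 0, 0, 0, 0, 0.2], [0, 0, 0, 0, 0, 0, 0.2]],
  ],
)

```text
time_s: 50.7
position: [0.4635, 0.1771, 0.2735]
tool_rot: [[-0.997, -0.071, -0.0], [-0.071, 0.997, 0.0], [0.0, 0.0, -1.0]]
ft_force: [0.3, -0.3, 0.3]
grip_width: 0.0509
gripper_force: 0.0
```

```bash
python3 slots.py fin; python3 - <<'E'
from slots import *
d=grab('scene'); P=d['P'];z=P[...,2];X,Y=P[...,0],P[...,1]
for c in comps(d,(z>.085)&(z<.112)&(X>.38)&(X<.58)&(Y>.3)&(Y<.5),8): print('tray fin',rect(P[c]),np.median(z[c]))
save(d,'final',None,1.2)
E
```

```text
top
 white px 226.0 237.0 (array([406.8, 150. ]), array([213.3, 100. ]), 0.0) top 0.594
 white px 265.0 264.0 (array([420.7, 105. ]), array([43.9, 45.2]), 10.9) top 0.082
 handle (array([650. ,  57.4]), array([71.4, 14.6]), 3.9) yp 0.1071
scene
 slotfin px 370.0 332.0 9 yp,xp 0.2203 -0.0429 (array([596. , 168.1]), array([13.1,  5.2]), 38.4)
 white px 435.0 160.0 (array([409.8, 152.3]), array([ 95.4, 219.5]), 90.0) top 0.592
 white px 388.0 289.0 (array([422.8, 108.6]), array([45.1, 45.7]), 84.5) top 0.078
 handle (array([652.4,  61.2]), array([69.4, 15.3]), 2.9) yp 0.1122
tray fin (array([480.7, 358.8]), array([37.6, 16.3]), 3.5) 0.10239216930762782
tray fin (array([480.8, 434.7]), array([39.2, 15.9]), 3.6) 0.10228490388837784
```

View pics/final.png

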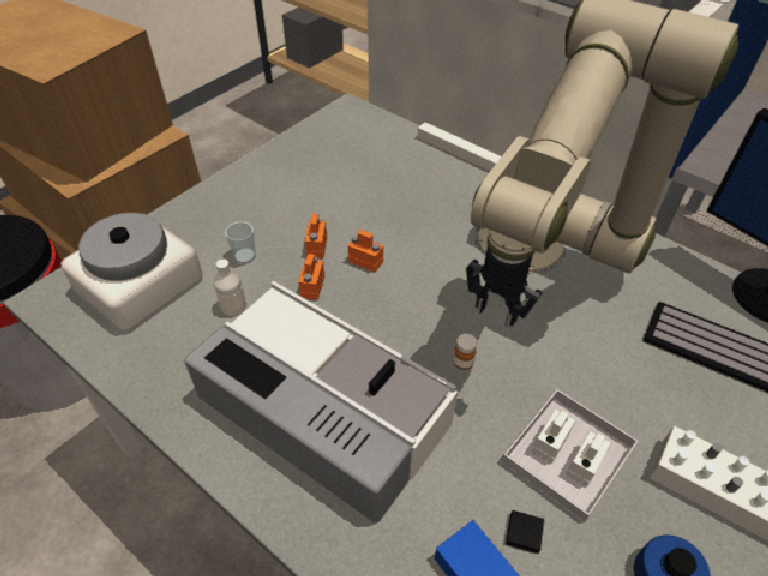

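The final picture shows the cover shut (handle at px (381,377)), both spent cartridges in the tray ((557,430), (592,452)), and the bystanders untouched. Measured handle travel is 0.220–0.221 m of 0.222 m.

```bash
python3 -c "
from rig import env
print(env.close_job())"
```

```text
the job is handed in; nothing more can be done
None
```

I handed the job in with both spent cartridges in the tray, both fresh ones seated in slots 1 and 2, and the cover shut and released; the hand-in gave no verdict, so these results come from my own measurements.

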